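# Feed the specimen carrier along the fence into the datum corner of the measuring table

### The job

Take the push stick out of its stand and use it, never the fingers, to press the specimen carrier square against the long fence near where it stands, then feed it along the fence, keeping it firmly pressed flat against the fence all the way, until it is fully home against the stop; press it there for a moment with some 8 N towards the fence and 12 N towards the stop. Never load fence or stop with more than 20 N; then put the stick back in its stand. Leave the other things alone.

Things in the scene. Friction and masses are not known exactly. Their poses are not given: they have to be found in the camera images.
- corner: Fixed aluminium datum corner, 14 mm high, bolted to the dark granite table. Origin: at table height in the inner corner, where the inner faces of fence and stop meet. Its +x points from the carrier's side into the fence (roughly away from the robot), +y along the fence towards the stop (roughly to the robot's left). The carrier belongs in the quadrant x < 0, y < 0 of this frame.
- fence: The long bar of the datum corner, same origin and axes as corner: inner face is the plane x = 0, bar 30 mm wide behind it (x 0 to 30 mm), y from -340 mm to 0, 14 mm high. Rigid.
- stop: The short bar of the datum corner, same origin and axes as corner: its face is the plane y = 0, bar y 0 to 30 mm, x from -100 mm to 0, 14 mm high. Rigid.
- carrier: Loose blue-grey plate 70 (x) x 110 (y) x 22 mm high, 0.3-0.5 kg, sliding at 2-5 N, more along the fence; post, 42 mm tray, white specimen at x 12, y 25 (top 44 mm up). Origin: under centre of the 70 x 110 outline, axes about as corner's (up to 5 deg askew). Home: origin at x -35, y -55 mm of corner; starts 170-200 mm short of the stop, 8-18 mm off the fence. -x side flat, y -31 to +55.
- notch (a point): Point in the carrier's notch at table height (carrier x -18, y -38 mm). The notch is a 24 x 24 mm square cut through the full height at the carrier's -x, -y corner, with faces at carrier x = -11 mm (pushed towards +x, the fence) and y = -31 mm (pushed towards +y, the stop). A round tip of 7 mm radius at this point touches both faces. Axes as the carrier's.
- stick: Push stick, 80 g, upright in its stand. Origin: centre of the lower tip, +z up the stick. Yellow round rod 14 mm in diameter from z = 0 to 33 mm, yellow guard disc 48 mm in diameter from z = 33 to 39 mm, red square handle 24 by 24 mm (faces square to its x and y) from z = 39 to 85 mm. In the stand the guard rests on the stand's top and the tip is 2 mm above the table.
- stand: Fixed grey block 60 x 60 x 35 mm with a vertical round through hole 18 mm in diameter in the middle of its top (2 mm chamfer). Origin: under its centre, below the hole.
- ball_gauge: Bystander: white ball on a black foot (60 mm across, 83 mm high); origin under its centre. Leave it alone.
- hex_key: Bystander: steel L key 8 mm thick, 120 mm long (along x) with a 28 mm short leg to +y at its +x end, lying on the table; origin under the middle of the long leg. Leave it alone.
- screw_tray: Bystander: open blue tray 80 x 110 x 30 mm; origin under its centre. Leave it alone.

How it is judged:
On the way, in this order (a step that is already met when the one before it is completed fails the run):
1. the push stick is out of its stand (horizontal distance between stick and stand above 0.06 m), for 0.1 s.
2. the carrier lies square against the fence, pressed by the stick, still at least 120 mm short of the stop (x of carrier in the frame of corner above -0.0368 m and angle between the y axis of carrier and the y axis of corner, either way round below 0.03 rad and y of carrier in the frame of corner below -0.175 m and contact force between stick and carrier above 1 N), for 0.15 s.
3. midway along the fence the stick keeps the carrier pressed against the fence (y of carrier in the frame of corner between -0.155 and -0.085 m and contact force between carrier and fence above 2 N and contact force between stick and carrier above 1 N), for 0.15 s.
4. the carrier is pressed home against fence and stop together (x of carrier in the frame of corner above -0.0368 m and y of carrier in the frame of corner above -0.0568 m and contact force between carrier and fence above 2 N and contact force between carrier and stop above 1.5 N and contact force between stick and carrier above 1 N), for 0.3 s.
At the end, for the whole second after the job is handed in: The carrier lies flat and still, within 2 mm of the fence and of the stop and within 0.03 rad of square; the push stick stands upright and released in its stand, guard down (within 6 mm of fully down) (x of carrier in the frame of corner above -0.037 m and y of carrier in the frame of corner above -0.057 m and angle between the y axis of carrier and the y axis of corner, either way round below 0.03 rad and angle between carrier's own z axis and vertical below 0.05 rad and height (world z) of carrier below 0.004 m and horizontal distance between stick and stand below 0.008 m and height (world z) of stick below 0.008 m and angle between stick's own z axis and vertical below 0.15 rad and linear speed of carrier below 0.01 m/s and linear speed of stick below 0.02 m/s); the robot touches nothing.
It fails at once if fence or stop is pressed with more than 20 N (contact force between carrier and fence above 20 N or contact force between carrier and stop above 20 N).
It fails at once if within the last 120 mm before the stop the carrier comes more than 2 mm off the fence or 0.05 rad out of square (y of carrier in the frame of corner above -0.175 m and (x of carrier in the frame of corner below -0.037 m or angle between the y axis of carrier and the y axis of corner, either way round above 0.05 rad)).
It fails at once if gripper or arm touches the carrier (contact force between carrier and the fingers above 0.5 N or contact force between carrier and the arm above 0.5 N).
It fails at once if a bystander is moved by more than 10 mm (distance of any of ball_gauge, hex_key, screw_tray from where it was at the start of the episode above 0.01 m).
It also fails if it takes over 72 s, if anything falls off the work surface, if the arm or the gripper's body presses on something with over 40 N, if the wrist force passes 120 N, or if a joint passes its speed limit or range.

### The arm

A 7-joint arm with a two-finger parallel gripper is mounted at the origin on the work surface. World frame = base frame: x ahead of the robot, y to its left, z up, the work surface at z = 0. Lengths are in m, angles in rad, forces in N, time in s.
With the tool pointing down it reaches from about 0.425 to 0.875 m from the base axis. Payload 4.7 kg.
Tool frame: the origin (TCP) lies on the centre line of the jaws, within the pads' length; the fingertips stand 14 mm ahead of it and the grasp point (between the pads) lies 5 mm behind it; z points along the fingers, y is the direction in which the jaws open and shut (so a half turn about z gives the same grasp; the last joint's range is limited). The gripper opens to 87 mm and grips with 3 to 60 N. Pads are 19 mm wide; open, the fingers measure 117 mm over their backs; the gripper's body (75 mm by 190 mm) begins 51 mm behind the grasp point.
Start: joints at [-1.223, 0.321, -0.07, 1.45, 0.023, 1.371, -0.057], TCP at [0.213, 0.614, 0.215] pointing down, gripper open.
Joint ranges: [-2.86, 2.86], [-0.3, 2.09], [-1.38, 1.24], [0.06, 2.45], [-1.56, 4.7], [0.09, 2.05], [-2.69, 2.69]. Speed limits (rad/s): [2.57, 2.57, 3.14, 3.14, 3.14, 3.14, 3.14].

### API

Orientations are given as a rotation vector (axis times angle).
In Python, from bench import ctrl, optics, models gives the robot as it stands. The module is installed in compiled form; this text tells all that it offers.
- The arm moves only by the tool arm_command, never from a script. Its argument "motion" is a list of rows, each a list of 3 entries, a list of its own where there are three numbers: the shift along the tool's x, y, z in mm, then the turn, a rotation vector about the tool's x, y, z in degrees, then the closure, from 0 (fully open) to 1 (shut). In form: [[[x, y, z], [ax, ay, az], claw], ...]. A call has 1 to 8 rows; each row shifts and turns the commanded pose from where the row before left it, along the tool's axes as they then stand; what a row does not reach is not made up. A row lasts 1/12 s, in which the tool goes at most 41.7 mm and 7.16 degrees, less where a joint would pass 70% of its speed; a pose out of reach is approached as far as the arm can. A call with a gripper value outside its range is refused whole. The fingers move at their own pace and stop on an object; "force" is the grip in N (left out, the last holds). Time passes only in rows, so rows that do not move let the fingers close. It gives the time, the measured TCP pose, the force and the opening at its end, in the units of the state.
- ctrl.get_state(): the state, without advancing time (a new reading comes with each control period).
- optics.get_image(name): name is "scene" or "top" or "wrist"; returns (picture, depth): 480x640x3 uint8, blue, green, red; 480x640 float32, m along the optical axis (not along the pixel's ray), 0 where there is no reading.
- optics.camera_model(name): a dict with "fovy" (degrees; the focal length in pixels is half the picture's height over the tangent of half this angle, whatever the lens; pixels are square), "cx", "cy" (the principal point, pixels), "rvec" (rotation vector, rad) and "tvec" (3), from world to camera coordinates, as OpenCV has them; the wrist camera has in their place "mount" (4x4, takes a point from camera to tool coordinates, whose origin is the TCP and whose axes are the flange's). Camera axes: x right, y down, z forward; pixel columns grow to the right and rows downward; lengths in m; the calibration is good to about 2 mm. A picture is of the moment at which its call begins: read the wrist's pose just before it. camera_model takes no time and is no camera call.
- ctrl.close_job(): hands the job in, once; it reports no verdict.
Trained networks look in the newest picture that a camera, given by its name, has taken for a name from the list of things; names that differ only in an ending like _2 or _b are one class to them, and where a whole thing is asked for, a point or a joint stands for the part that bears it (a point fixed in the world has none). Each returns a list of dicts, best first, with "conf" (0 to 1); they miss things now and then, are a little off and sometimes report something else, mostly with a low value. They report only what shows in the picture. A call takes as long as a camera call.
- models.search_frame(camera, target): "location" ([x, y, z] in m, in the coordinates of the camera as it stood for that picture, good to about 4 mm: the middle of the surface that is visible of it).
- models.silhouettes(camera, target): "pixels" (480x640 bool, what is visible of it).
The state is a dict: "time": time; "joint_positions": joint angles; "qd": joint speeds; "joint_torque": joint torques, N m; "position": TCP position; "tool_rot": TCP orientation; "ft_force": force on the tool from outside, world axes, zero at the start; "torque": the same for the moment, N m; "grip_width": opening from 0.0 (shut) to 1.0 (fully open).
Only numpy, scipy, OpenCV 4.12 (cv2) and the standard library are available. Lean on these libraries where they do the work, as an engineer would, in place of code of your own. Each camera call takes 0.05 s, during which the arm holds its last target.

## Working session

There is one attempt and no reset: what is moved stays moved. The work goes in short steps, Python scripts to look and compute and a tool call to move; the robot and the scene stay as the last step left them, time stands still between calls to the robot, and variables do not carry over. Pictures are saved under pics/ and viewed, and the job is handed in when it is done.

Besides the shell and the picture viewer there is one more tool, called after ">>>" as a command line: name --argument value ..., lists and objects as JSON in quotes. arm_command: Moves the arm, as the interface text tells. Its arguments: {"type":"object","properties":{"motion":{"type":"array","items":{"type":"array"}},"force":{"type":"number"}},"required":["motion"]}

```bash
mkdir -p pics
cat > h.py <<'E'
import numpy as np, cv2
from bench import ctrl, optics, models
from scipy.spatial.transform import Rotation as R
def K(m):
    f=240/np.tan(np.radians(m['fovy'])/2); return f,m['cx'],m['cy']
def c2w(name, st=None):
    m=optics.camera_model(name)
    if 'mount' in m:
        M=np.array(m['mount']); st=st or ctrl.get_state()
        T=np.eye(4);T[:3,:3]=R.from_rotvec(st['tool_rot']).as_matrix();T[:3,3]=st['position']
        return T@M
    T=np.eye(4);Rm=R.from_rotvec(np.ravel(m['rvec'])).as_matrix();T[:3,:3]=Rm.T;T[:3,3]=-Rm.T@np.ravel(m['tvec']);return T
def cloud(name,depth,st=None):
    f,cx,cy=K(optics.camera_model(name));v,u=np.mgrid[:480,:640]
    P=np.stack([(u-cx)/f*depth,(v-cy)/f*depth,depth],-1)
    T=c2w(name,st);return P@T[:3,:3].T+T[:3,3]
E
python3 - <<'E'
from h import *
print(ctrl.get_state())
for n in ['scene','top','wrist']:
    im,d=optics.get_image(n);cv2.imwrite(f'pics/{n}0.png',im);np.save(f'{n}0.npy',d)
    print(n,optics.camera_model(n))
E
```

```text
{'time': 0.0, 'joint_positions': array([-1.22290383,  0.32180594, -0.07011138,  1.45168191,  0.02262612,
        1.37078934, -0.05691415]), 'qd': array([-1.47775151e-03, -6.84869790e-05,  7.00754065e-04,  5.04280039e-04,
       -9.12178341e-04, -3.36801645e-04, -4.03168116e-05]), 'joint_torque': array([-2.81568697e-05, -4.91287887e+01, -4.03707102e-01, -3.12529242e+01,
       -6.38203346e-02,  4.36160259e-02,  1.47057831e-04]), 'position': array([0.21281349, 0.6135725 , 0.21396936]), 'tool_rot': array([-5.21782901e-01, -3.09775401e+00,  2.96288942e-03]), 'ft_force': array([-0.15846182, -0.02696123,  0.31181074]), 'torque': array([-0.0118372 ,  0.0160952 ,  0.01555117]), 'grip_width': 1.0048196600394712}
scene {'fovy': 51.27169292462817, 'cx': 326.3217323973847, 'cy': 234.2962355085795, 'rvec': array([ 0.91471501,  2.43829249, -1.1507487 ]), 'tvec': array([ 0.41720086, -0.1757782 ,  1.22474009])}
top {'fovy': 42.23605658738099, 'cx': 327.096045855852, 'cy': 236.15795861863253, 'rvec': array([ 1.95721315, -2.26657345,  0.22745846]), 'tvec': array([0.03962173, 0.53327085, 1.20718056])}
wrist {'fovy': 64.10899959216482, 'cx': 318.7052332157443, 'cy': 237.33200403869895, 'mount': array([[ 9.06245993e-04, -9.55756402e-01, -2.94157914e-01,
         8.05744614e-02],
       [ 9.99999529e-01,  9.68504127e-04, -6.59797095e-05,
         1.17564723e-03],
       [ 3.47953683e-04, -2.94157715e-01,  9.55756830e-01,
        -1.70499183e-01],
       [ 0.00000000e+00,  0.00000000e+00,  0.00000000e+00,
         1.00000000e+00]])}
```

View pics/top0.png

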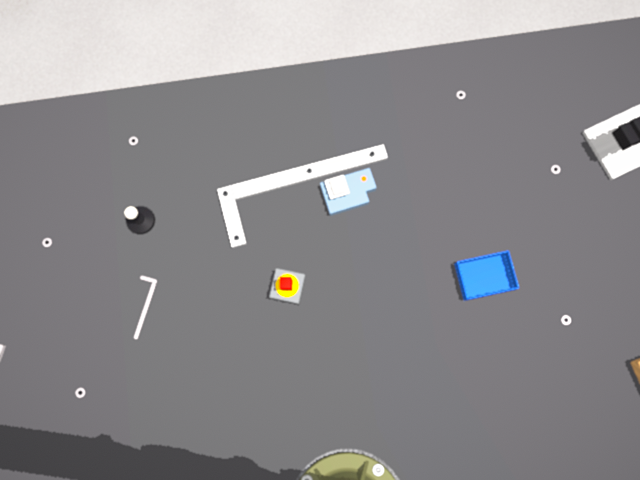

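View pics/scene0.png

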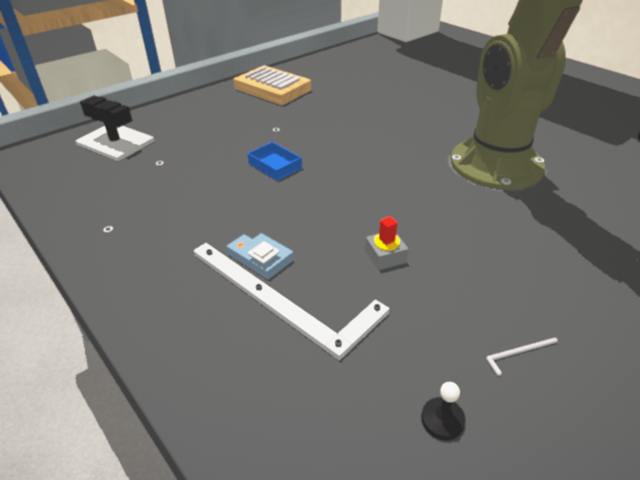

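View pics/wrist0.png

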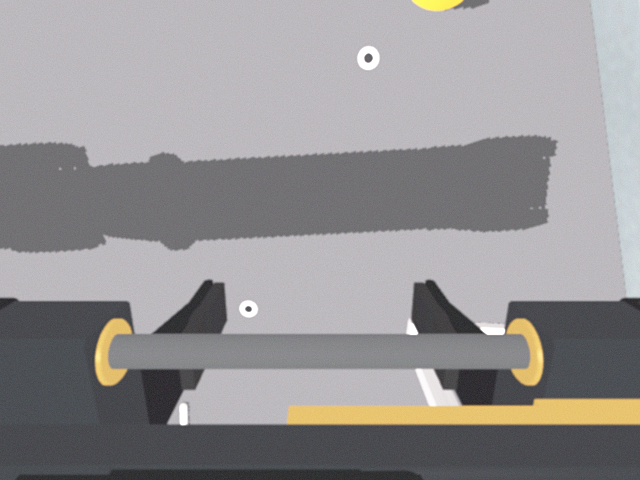

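The top view shows the corner with its inner corner near (237,198), the carrier near (348,190), the stick in its stand near (287,286), and the bystanders well clear of all three. Next I'll measure the poses.

Run:
```python
from h import *
im,d=optics.get_image('top')
W=cloud('top',d)
np.save('W.npy',W)
T=c2w('top');print('cam',T[:3,3])
def ransac_info(n):
    r=models.silhouettes('top',n)
    for k in r[:2]:
        m=k['pixels']; P=W[m]; P=P[d[m]>0]
        print(n,round(k['conf'],2),m.sum(),np.percentile(P,[1,50,99],axis=0).round(4).tolist())
    if r: np.save(f'm_{n}.npy',r[0]['pixels'])
for n in ['corner','carrier','stick','stand','ball_gauge','hex_key','screw_tray']: ransac_info(n)
print('table z', W[300:320,380:400,2].mean(), W[60:70,300:320,2].mean())
```

```text
cam [ 0.27803958 -0.0082975   1.29068111]
carrier 0.85 1768 [[0.5891, -0.1537, -0.0013], [0.6281, -0.0973, 0.0235], [0.6718, -0.0463, 0.0479]]
carrier 0.22 712 [[0.5497, 0.1326, -0.0002], [0.597, 0.1513, 0.0149], [0.6498, 0.1704, 0.024]]
stick 0.62 436 [[0.4255, 0.034, 0.0365], [0.4445, 0.0546, 0.0446], [0.4702, 0.0778, 0.0926]]
stand 0.83 482 [[0.4113, 0.0212, 0.0062], [0.4404, 0.055, 0.0359], [0.4823, 0.0906, 0.042]]
ball_gauge 0.76 694 [[0.6065, 0.3186, -0.0001], [0.6308, 0.3421, 0.0171], [0.6659, 0.3755, 0.0849]]
hex_key 0.68 323 [[0.3899, 0.3275, -0.0018], [0.4593, 0.3506, 0.0081], [0.5147, 0.3806, 0.0152]]
screw_tray 0.78 2258 [[0.37, -0.4069, -0.0019], [0.4118, -0.3556, 0.0054], [0.4511, -0.296, 0.0346]]
table z 0.007659370084005528 -0.19828380229785364
```

Run:
```python
from h import *
im,d=optics.get_image('top')
cv2.imwrite('pics/crop.png',cv2.resize(im[135:315,205:400],None,fx=4,fy=4,interpolation=cv2.INTER_CUBIC)[:600,:780])
im2,d2=optics.get_image('scene')
cv2.imwrite('pics/crop2.png',cv2.resize(im2[205:365,185:420],None,fx=3.4,fy=3.4,interpolation=cv2.INTER_CUBIC))
```

```text
(no output)
```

View pics/crop.png

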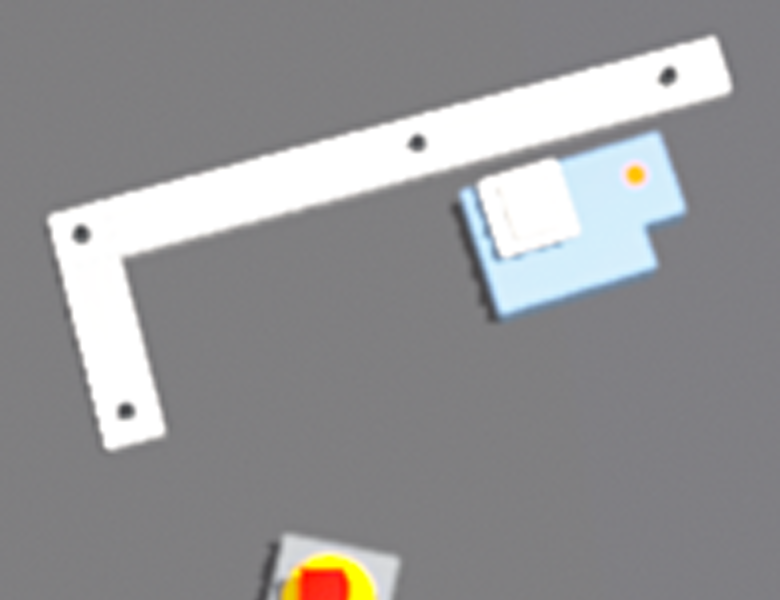

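View pics/crop2.png

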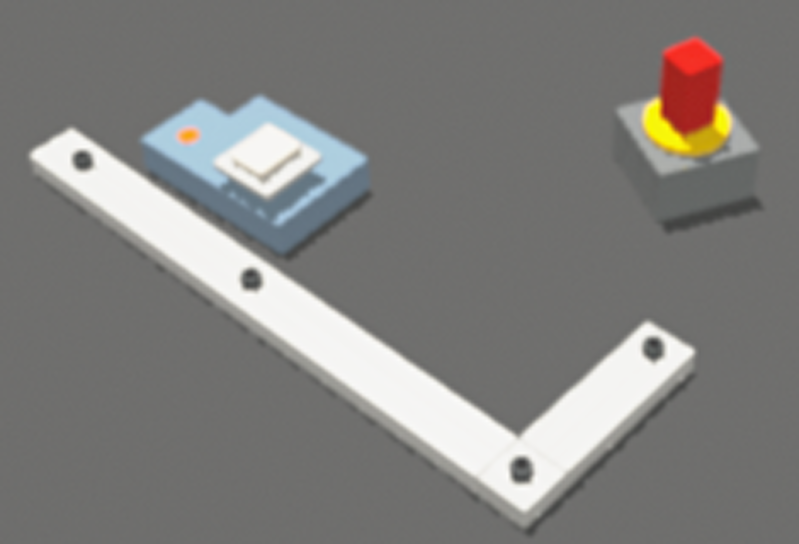

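```bash
cat > fit.py <<'E'
from h import *
from scipy.optimize import minimize
S=4
def proj(name,P):
    m=optics.camera_model(name);f,cx,cy=K(m)
    T=np.linalg.inv(c2w(name));Q=P@T[:3,:3].T+T[:3,3]
    return np.stack([f*Q[:,0]/Q[:,2]+cx,f*Q[:,1]/Q[:,2]+cy],-1)
def prism(poly,z0,z1):
    poly=np.array(poly,float);return np.vstack([np.c_[poly,np.full(len(poly),z0)],np.c_[poly,np.full(len(poly),z1)]])
def box(x0,x1,y0,y1,z0,z1): return prism([(x0,y0),(x1,y0),(x1,y1),(x0,y1)],z0,z1)
mm=lambda L:[p/1000. for p in L]
CORNER=mm([box(0,30,-340,30,0,14),box(-100,0,0,30,0,14)])
CARR=mm([box(-35,35,-31,55,0,22),box(-11,35,-55,-31,0,22),box(-9,33,4,46,34,38)])
STAND=mm([box(-30,30,-30,30,0,35)])
def place(p,P): c,s=np.cos(p[2]),np.sin(p[2]);return np.c_[p[0]+c*P[:,0]-s*P[:,1],p[1]+s*P[:,0]+c*P[:,1],P[:,2]]
def render(name,parts,p,roi):
    u0,v0,u1,v1=roi;M=np.zeros(((v1-v0)*S,(u1-u0)*S),np.uint8)
    for P in parts:
        q=((proj(name,place(p,P))-[u0,v0]+.5)*S-.5)
        h=cv2.convexHull(q.astype(np.float32));cv2.fillConvexPoly(M,np.round(h*16).astype(np.int32),255,shift=4)
    return cv2.resize(M,None,fx=1/S,fy=1/S,interpolation=cv2.INTER_AREA).astype(float)/255
def fit(obs,parts,p0,scale=(.004,.004,.02)):
    # obs: list of (name,mask float,roi, ignore)
    def cost(x):
        p=np.array(p0)+x*np.array(scale)
        return sum((((render(n,parts,p,r)-m)**2)*w).sum() for n,m,r,w in obs)
    best=None
    x=np.zeros(3)
    for _ in range(3):
        r=minimize(cost,x,method='Nelder-Mead',options=dict(initial_simplex=np.vstack([x,x+np.eye(3)*1.0]),xatol=.01,fatol=.05,maxiter=250));x=r.x
    return np.array(p0)+r.x*np.array(scale),r.fun
E
cat > f1.py <<'E'
from fit import *
R0={'top':(205,135,400,260),'scene':(185,205,420,365)}
allobs={}
for n in ['top','scene']:
    im,_=optics.get_image(n);u0,v0,u1,v1=R0[n]
    c=im[v0:v1,u0:u1].astype(float);hsv=cv2.cvtColor(im[v0:v1,u0:u1],cv2.COLOR_BGR2HSV)
    g=c.min(-1);bg=np.median(g);
    print(n,bg,np.percentile(g,99))
    white=((hsv[...,1]<25)&(g>180)).astype(np.uint8)
    k,lab,st,_=cv2.connectedComponentsWithStats(white)
    i=1+np.argmax(st[1:,4]);corner=(lab==i)
    a=np.clip((g-bg)/(240-bg),0,1)
    near=cv2.dilate(corner.astype(np.uint8),np.ones((3,3)))
    blue=(hsv[...,1]>40)&(hsv[...,0]>90)&(hsv[...,0]<120)
    carr=blue|((white>0)&~corner)
    k,lab,st,_=cv2.connectedComponentsWithStats(cv2.morphologyEx(carr.astype(np.uint8),cv2.MORPH_CLOSE,np.ones((7,7))))
    i=1+np.argmax(st[1:,4]);carr=cv2.morphologyEx(lab==i,cv2.MORPH_OPEN,np.ones((1,1))) if 0 else (lab==i)
    carr=carr&~corner
    softc=a*near*(~carr)
    allobs[n]=(softc,carr.astype(float),corner)
    cv2.imwrite(f'pics/mk_{n}.png',cv2.resize(np.hstack([(softc*255).astype(np.uint8),carr.astype(np.uint8)*255]),None,fx=1.6,fy=1.6))
fl=[]
for names in (['top'],['scene'],['top','scene']):
    o=[(n,allobs[n][0],R0[n],1.0-(cv2.dilate(allobs[n][1],np.ones((3,3))) if n=='scene' else 0*allobs[n][1])) for n in names]
    p,f=fit(o,CORNER,[.65,.15,-.23+.0]) if 0 else fit(o,CORNER,[.645,.155,.23],(.02,.02,.1))
    print('corner',names,p.round(4),f)
    o=[(n,allobs[n][1],R0[n],1.0-(cv2.dilate(allobs[n][2].astype(np.uint8),np.ones((3,3))) if n=='scene' else 0)) for n in names]
    q,f=fit(o,CARR,[.63,-.1,.23],(.02,.02,.1))
    c,s=np.cos(p[2]),np.sin(p[2]);dx,dy=q[:2]-p[:2]
    print('carrier',names,q.round(4),f,'in corner',(c*dx+s*dy).round(4),(-s*dx+c*dy).round(4),q[2]-p[2])
E
python3 f1.py
```

```text
top 127.0 255.0
scene 110.0 244.0
corner ['top'] [0.6542 0.1453 0.127 ] 79.93692933695479
carrier ['top'] [ 0.6324 -0.1007  0.1627] 46.21528642829681 in corner -0.0528 -0.2412 0.03567554094511477Traceback (most recent call last):
  File "f1.py", line 25, in <module>
    p,f=fit(o,CORNER,[.65,.15,-.23+.0]) if 0 else fit(o,CORNER,[.645,.155,.23],(.02,.02,.1))
                                                  ~~~^^^^^^^^^^^^^^^^^^^^^^^^^^^^^^^^^^^^^^^
  File "fit.py", line 30, in fit
    r=minimize(cost,x,method='Nelder-Mead',options=dict(initial_simplex=np.vstack([x,x+np.eye(3)*1.0]),xatol=.01,fatol=.05,maxiter=250));x=r.x
    res = _minimize_neldermead(fun, x0, args, callback, bounds=bounds,
                               **options)
    fxcc = func(xcc)
    fx = function(np.copy(x), *(wrapper_args + args))
  File "fit.py", line 26, in cost
    return sum((((render(n,parts,p,r)-m)**2)*w).sum() for n,m,r,w in obs)
  File "fit.py", line 26, in <genexpr>
    return sum((((render(n,parts,p,r)-m)**2)*w).sum() for n,m,r,w in obs)
                  ~~~~~~^^^^^^^^^^^^^
  File "fit.py", line 19, in render
    q=((proj(name,place(p,P))-[u0,v0]+.5)*S-.5)
        ~~~~^^^^^^^^^^^^^^^^^
  File "fit.py", line 6, in proj
    T=np.linalg.inv(c2w(name));Q=P@T[:3,:3].T+T[:3,3]
                    ~~~^^^^^^
  File "h.py", line 7, in c2w
    m=optics.camera_model(name)
ValueError: time passes only in moves, steps and waits
```

```bash
cat > f2.py <<'E'
from fit import *
# stand + stick from both cameras
for n in ['top','scene']:
    im,_=optics.get_image(n);hsv=cv2.cvtColor(im,cv2.COLOR_BGR2HSV)
    yel=(hsv[...,0]>22)&(hsv[...,0]<36)&(hsv[...,1]>150)&(hsv[...,2]>120)
    red=((hsv[...,0]<8)|(hsv[...,0]>172))&(hsv[...,1]>150)&(hsv[...,2]>80)
    roi={'top':(255,255,320,320),'scene':(350,205,425,280)}[n];u0,v0,u1,v1=roi
    obs=[(n,red[v0:v1,u0:u1].astype(float),roi,1.)]
    p,f=fit(obs,mm([box(-12,12,-12,12,41,87)]),[.45,.055,.1],(.01,.01,.3));print(n,'handle',p.round(4),f)
    both=(red|yel)[v0:v1,u0:u1].astype(float)
    t=np.linspace(0,2*np.pi,40);disc=prism(np.c_[24*np.cos(t),24*np.sin(t)],35,41)
    def cost(x):
        return ((np.maximum(render(n,[disc/1000.],[x[0],x[1],0],roi),render(n,mm([box(-12,12,-12,12,41,87)]),[x[0],x[1],p[2]],roi))-both)**2).sum()
    r=minimize(cost,p[:2],method='Nelder-Mead',options=dict(initial_simplex=[p[:2],p[:2]+[.005,0],p[:2]+[0,.005]]));print(n,'stick',r.x.round(4),r.fun)
    g=im.min(-1).astype(int);sat=hsv[...,1]
    st=((np.abs(g-np.median(g))>12)&(g>90)|red|yel)[v0:v1,u0:u1]
    cv2.imwrite(f'pics/st_{n}.png',cv2.resize(st.astype(np.uint8)*255,None,fx=5,fy=5))
E
python3 f2.py
```

```text
top handle [0.4479 0.0569 0.3075] 60.873171856978075
top stick [0.4489 0.0566] 83.44993464052287
scene handle [0.4498 0.0555 0.4433] 49.41158016147635
scene stick [0.451  0.0565] 82.06016147635526
```

>>> arm_command --motion '[[[-27, -30, 0], [0, 0, 0], 0], [[-27, -30, 0], [0, 0, 0], 0], [[-27, -30, 0], [0, 0, 0], 0], [[-27, -30, 0], [0, 0, 0], 0], [[-27, -30, 0], [0, 0, 0], 0], [[-27, -30, 0], [0, 0, 0], 0], [[-27, -30, 0], [0, 0, 0], 0], [[-27, -30, 0], [0, 0, 0], 0]]'

```text
time: 1.62
position: [0.3389, 0.3147, 0.2153]
tool_rot: [0.522, 3.098, 0.001]
ft_force: [1.7, -0.0, 0.1]
grip_width: 1.0
```

>>> arm_command --motion '[[[-27, -30, 0], [0, 0, 0], 0], [[-27, -30, 0], [0, 0, 0], 0], [[-27, -30, 0], [0, 0, 0], 0], [[-27, -30, 0], [0, 0, 0], 0], [[-27, -30, 0], [0, 0, 0], 0], [[-27, -30, 0], [0, 0, 0], 0], [[-27, -30, 0], [0, 0, 0], 0], [[0, 0, 0], [0, 0, 0], 0]]'

```text
time: 2.28
position: [0.4507, 0.0477, 0.2159]
tool_rot: [0.54, 3.092, -0.003]
ft_force: [-0.5, -0.7, 0.4]
grip_width: 1.005
```

>>> arm_command --motion '[[[0, 0, 0], [0, 0, 7], 0], [[0, 0, 0], [0, 0, 7], 0], [[0, 0, 0], [0, 0, 7], 0], [[0, 0, 0], [0, 0, 7], 0], [[0, 0, 0], [0, 0, 7], 0], [[0, 0, 0], [0, 0, 7], 0], [[0, 0, 0], [0, 0, 7], 0], [[0, 0, 0], [0, 0, 2], 0]]'

```text
time: 2.95
position: [0.4482, 0.0566, 0.2152]
tool_rot: [1.812, 2.566, 0.001]
ft_force: [0.7, 0.2, 0.0]
grip_width: 0.998
```

Run:
```python
from h import *
st=ctrl.get_state();im,d=optics.get_image('wrist');cv2.imwrite('pics/w1.png',im);np.save('w1.npy',d)
print(st['position'],R.from_rotvec(st['tool_rot']).as_matrix().round(3))
```

```text
[0.44817832 0.05655234 0.21523872] [[-0.335  0.942  0.   ]
 [ 0.942  0.335  0.   ]
 [ 0.     0.001 -1.   ]]
```

View pics/w1.png

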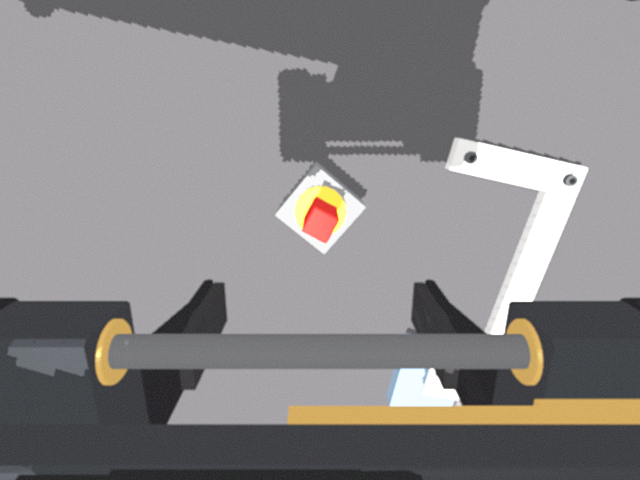

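```bash
cat > f3.py <<'E'
import fit as F
from fit import *
def go(zs=0.0,S_=4):
    st=ctrl.get_state();im,_=optics.get_image('wrist');T0=c2w('wrist',st)
    F.c2w=lambda n,s=None:T0
    hsv=cv2.cvtColor(im,cv2.COLOR_BGR2HSV)
    yel=(hsv[...,0]>22)&(hsv[...,0]<36)&(hsv[...,1]>120)&(hsv[...,2]>90)
    red=((hsv[...,0]<8)|(hsv[...,0]>172))&(hsv[...,1]>120)&(hsv[...,2]>80)
    v,u=np.nonzero(red|yel);u0,v0,u1,v1=u.min()-15,max(v.min()-15,0),u.max()+15,min(v.max()+15,480)
    roi=(u0,v0,u1,v1)
    best=[]
    for a in (0,.4,.8,1.2):
        best.append(fit([('wrist',red[v0:v1,u0:u1].astype(float),roi,1.)],mm([box(-12,12,-12,12,41,87)]),[st['position'][0],st['position'][1],a],(.01,.01,.2)))
    for b in best: print('handle',b[0].round(4),np.degrees(b[0][2])%90,b[1])
    p=min(best,key=lambda b:b[1])[0]
    both=(red|yel)[v0:v1,u0:u1].astype(float)
    t=np.linspace(0,2*np.pi,40);disc=prism(np.c_[24*np.cos(t),24*np.sin(t)],35,41)/1000.
    cost=lambda x:((np.maximum(render('wrist',[disc],[x[0],x[1],0],roi),render('wrist',mm([box(-12,12,-12,12,41,87)]),[x[0],x[1],p[2]],roi))-both)**2).sum()
    r=minimize(cost,p[:2],method='Nelder-Mead',options=dict(initial_simplex=[p[:2],p[:2]+[.005,0],p[:2]+[0,.005]]));print('stick',r.x.round(4),r.fun)
    cv2.imwrite('pics/wz.png',cv2.resize(im[v0-25:v1+25,u0-25:u1+25],None,fx=4,fy=4,interpolation=cv2.INTER_CUBIC))
    Rm=R.from_rotvec(st['tool_rot']).as_matrix();print(st['position'].round(4),'tool y az',np.degrees(np.arctan2(Rm[1,1],Rm[0,1])),st['time'])
go()
E
python3 f3.py
```

```text
handle [0.4503 0.0571 0.0691] 3.960529627965343 195.06915801614764
handle [0.4502 0.0569 0.0721] 4.129615655525168 195.19753940792003
handle [0.4502 0.0568 1.6403] 3.9848238585044555 195.5927720107651
handle [0.4503 0.0569 1.648 ] 4.421188441451221 194.71824682814304
stick [0.4506 0.0568] 804.6837985390234
[0.4482 0.0565 0.2152] tool y az 19.651792995605902 3.0
```

View pics/wz.png

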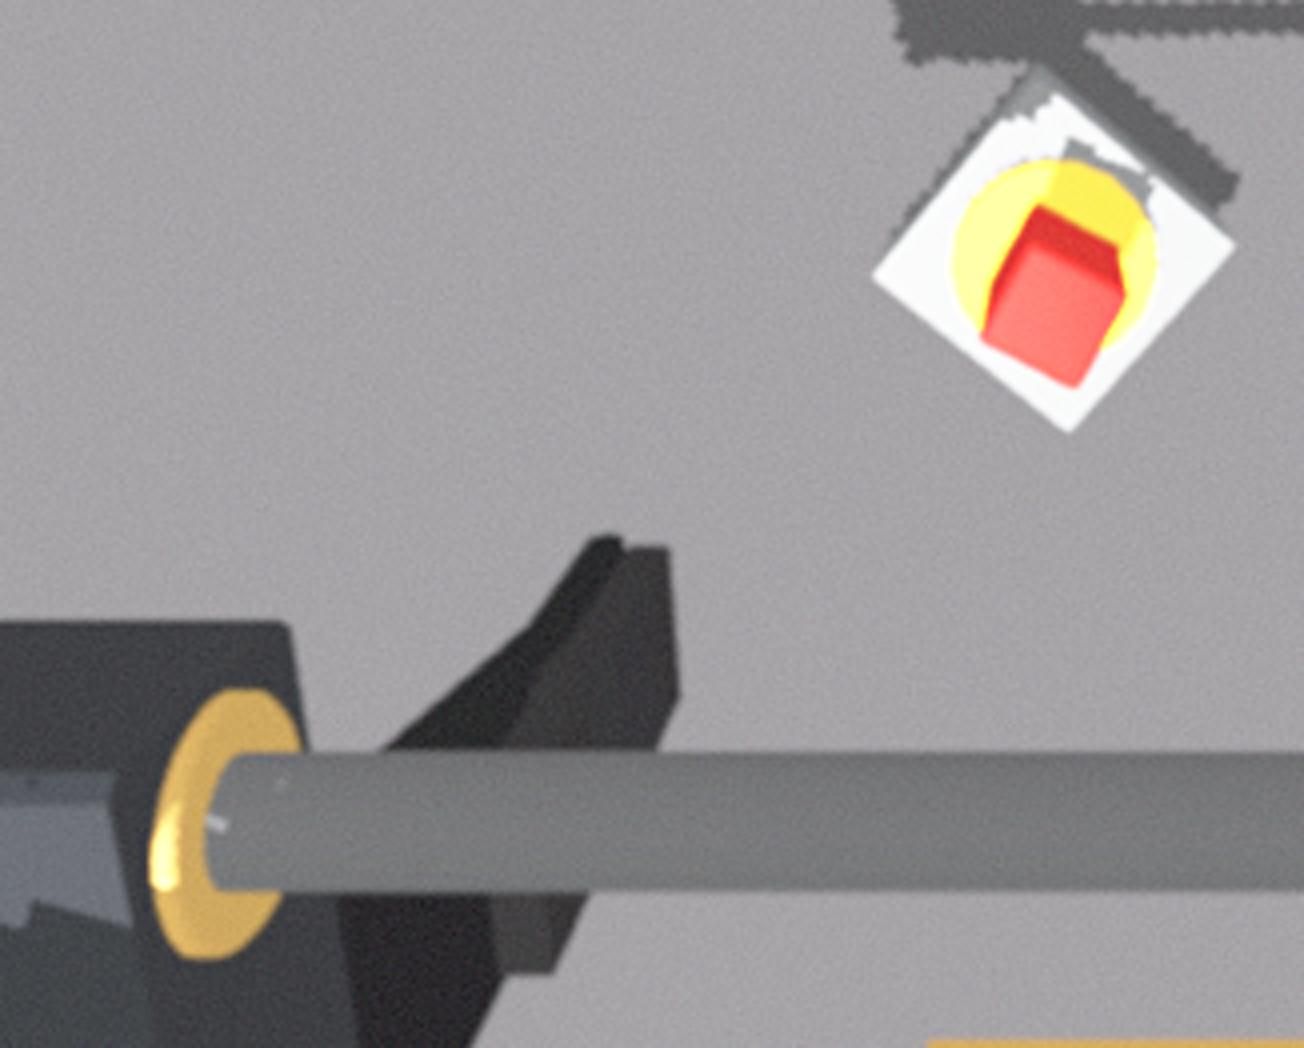

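```bash
sed -i "s/    v,u=np.nonzero/    red[:,:230]=0;red[:,410:]=0;red[270:]=0;yel[:,:230]=0;yel[:,410:]=0;yel[270:]=0\n    v,u=np.nonzero/; s/hsv\[...,1\]>120)&(hsv\[...,2\]>90/hsv[...,1]>70)\&(hsv[...,2]>90/; s/hsv\[...,1\]>120)&(hsv\[...,2\]>80/hsv[...,1]>70)\&(hsv[...,2]>80/" f3.py; python3 f3.py
```

```text
handle [0.4502 0.0565 0.0561] 3.21503892205161 179.32115340253748
handle [0.4501 0.0563 0.0514] 2.9470264563899953 180.00862745098038
handle [0.4502 0.0564 1.6036] 1.8781696739260667 178.91218762014609
handle [0.4502 0.0569 1.6061] 2.024447990910417 181.12183006535946
stick [0.4502 0.0571] 216.88513648596694
[0.4481 0.0565 0.2152] tool y az 19.882024905054756 3.05
```

Run:
```python
from fit import *
st=ctrl.get_state();im,_=optics.get_image('wrist')
u0,v0,u1,v1=265,150,380,265
Sx=6;o=cv2.resize(im[v0:v1,u0:u1],None,fx=Sx,fy=Sx,interpolation=cv2.INTER_CUBIC)
def poly(P,col):
    q=((proj('wrist',P)-[u0,v0]+.5)*Sx-.5).round().astype(int);cv2.polylines(o,[q],True,col,1)
for yaw,col in ((2,(0,0,0)),(-8,(255,0,0))):
    for z in (.041,.087):
        P=np.array([(-12,-12,0),(12,-12,0),(12,12,0),(-12,12,0)])/1000.;P[:,2]=z;poly(place([.4502,.0568,np.radians(yaw)],P),col)
t=np.linspace(0,6.28,40);poly(np.c_[.4502+.024*np.cos(t),.0568+.024*np.sin(t),0*t+.041],(0,255,0))
cv2.imwrite('pics/ov.png',o[:600])
```

```text
(no output)
```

View pics/ov.png

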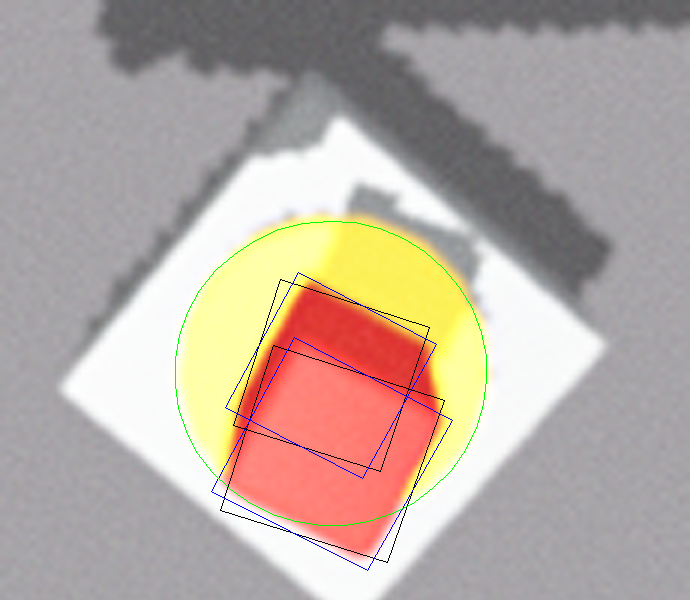

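>>> arm_command --motion '[[[0, 0, 0], [0, 0, -7], 0], [[0, 0, 0], [0, 0, -7], 0], [[0, 0, 0], [0, 0, -7], 0], [[0, 0, 0], [0, 0, -7], 0], [[0, 0, 0], [0, 0, -7], 0], [[0, 0, 0], [0, 0, -7], 0], [[0, 0, 0], [0, 0, -7], 0], [[0, 0, 0], [0, 0, -7], 0]]'

```text
time: 3.82
position: [0.4482, 0.0564, 0.2151]
tool_rot: [0.375, 3.119, 0.0]
ft_force: [0.7, 0.5, 0.2]
grip_width: 1.002
```

>>> arm_command --motion '[[[0, 0, 20], [0, 0, -5.5], 0], [[0, 0, 25], [0, 0, 0], 0], [[0, 0, 0], [0, 0, 0], 0]]'

```text
time: 4.07
position: [0.4453, 0.0558, 0.1664]
tool_rot: [-0.234, -3.127, 0.004]
ft_force: [-0.7, 0.2, -0.4]
grip_width: 1.002
```

```bash
cat > ov.py <<'E'
from fit import *
import sys
st=ctrl.get_state();im,_=optics.get_image('wrist')
c=proj('wrist',np.array([[.4502,.0568,.06]]))[0].astype(int);h=70
u0,v0=max(c[0]-h,0),max(c[1]-h,0);u1,v1=u0+2*h,v0+2*h
Sx=4;o=cv2.resize(im[v0:v1,u0:u1],None,fx=Sx,fy=Sx,interpolation=cv2.INTER_CUBIC)
def poly(P,col):
    q=((proj('wrist',P)-[u0,v0]+.5)*Sx-.5).round().astype(int);cv2.polylines(o,[q],True,col,1)
for z in (.041,.087):
    P=np.array([(-12,-12,0),(12,-12,0),(12,12,0),(-12,12,0)])/1000.;P[:,2]=z;poly(place([.4502,.0568,np.radians(-8)],P),(255,0,0))
t=np.linspace(0,6.28,40);poly(np.c_[.4502+.024*np.cos(t),.0568+.024*np.sin(t),0*t+.041],(0,255,0))
cv2.imwrite('pics/ov2.png',o)
Rm=R.from_rotvec(st['tool_rot']).as_matrix();print(st['position'].round(4),'tool y az',np.degrees(np.arctan2(Rm[1,1],Rm[0,1])),'tilt',Rm[:,2].round(4),st['joint_positions'].round(3),st['time'],u0,v0)
d=np.array([.4502,.0568,.06])-st['position'];print('to go tool mm',(Rm.T@d*1000).round(1))
E
python3 ov.py
```

```text
[0.4453 0.0558 0.1664] tool y az 81.44083241313076 tilt [-0.0064 -0.002  -1.    ] [-0.698 -0.099  0.489  2.001  0.05   1.236  1.194] 4.0667 249 165
to go tool mm [ -5.3   2.  106.4]
```

View pics/ov2.png

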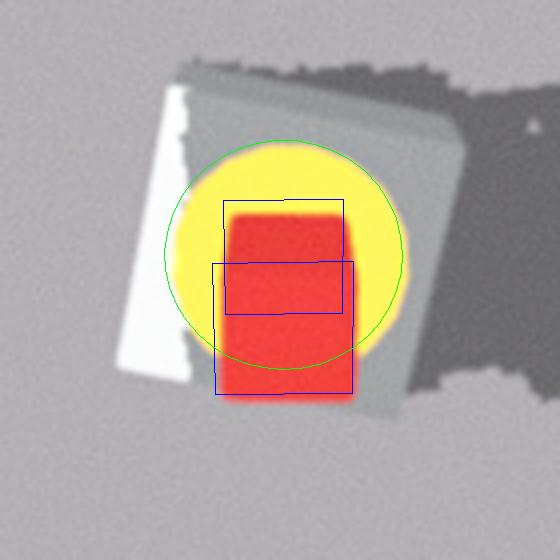

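>>> arm_command --motion '[[[-4, 2, 25], [0, 0, 0], 0], [[-3, 1, 25], [0, 0, 0], 0], [[0, 0, 25], [0, 0, 0], 0], [[0, 0, 16], [0, 0, 0], 0], [[0, 0, 0], [0, 0, 0], 0]]'

```text
time: 4.53
position: [0.4539, 0.0579, 0.0773]
tool_rot: [-0.236, -3.129, 0.003]
ft_force: [-0.2, 0.2, -0.2]
grip_width: 0.998
```

```bash
python3 ov.py
```

```text
[0.4539 0.0579 0.0773] tool y az 81.3895671390645 tilt [-0.0043 -0.0018 -1.    ] [-0.689  0.027  0.514  2.087 -0.014  1.035  1.252] 4.5333 242 198
to go tool mm [ 3.4 -1.6 17.3]
```

View pics/ov2.png

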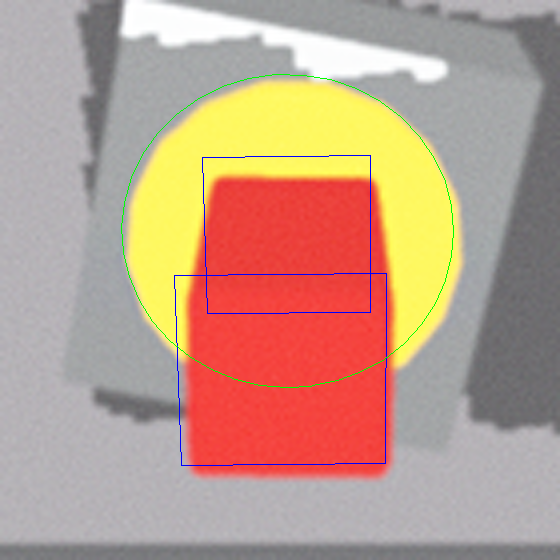

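>>> arm_command --motion '[[[2.5, 0, 9], [0, 0, 0], 0], [[0, 0, 8], [0, 0, 0], 0], [[0, 0, 0], [0, 0, 0], 0], [[0, 0, 0], [0, 0, 0], 0.7], [[0, 0, 0], [0, 0, 0], 1], [[0, 0, 0], [0, 0, 0], 1], [[0, 0, 0], [0, 0, 0], 1], [[0, 0, 0], [0, 0, 0], 1]]' --force 55

```text
time: 5.25
position: [0.4534, 0.0586, 0.0624]
tool_rot: [0.236, 3.132, 0.001]
ft_force: [-0.2, 0.3, 0.3]
grip_width: 0.707
```

>>> arm_command --motion '[[[0, 0, 0], [0, 0, 0], 1], [[0, 0, 0], [0, 0, 0], 1], [[0, 0, 0], [0, 0, 0], 1], [[0, 0, 0], [0, 0, 0], 1]]'

```text
time: 5.58
position: [0.4531, 0.0586, 0.0621]
tool_rot: [0.236, 3.133, 0.0]
ft_force: [-0.9, -0.2, 0.8]
grip_width: 0.403
```

```bash
python3 -c "
from h import *
s=ctrl.get_state();print(s['position'],s['tool_rot'],s['ft_force'],s['torque'],s['grip_width'],s['joint_positions'].round(3));print(R.from_rotvec(s['tool_rot']).as_matrix().round(4))
im,d=optics.get_image('wrist');cv2.imwrite('pics/w3.png',im)"
```

```text
[0.45312018 0.05857494 0.06206353] [2.36262902e-01 3.13264717e+00 8.37874265e-05] [-0.85787209 -0.23744161  0.76358226] [-0.02665318  0.00561641  0.01445454] 0.40327062305080297 [-0.687  0.044  0.514  2.107 -0.026  0.996  1.261]
[[-9.887e-01  1.500e-01  1.000e-04]
 [ 1.500e-01  9.887e-01  0.000e+00]
 [-0.000e+00  1.000e-04 -1.000e+00]]
```

View pics/w3.png

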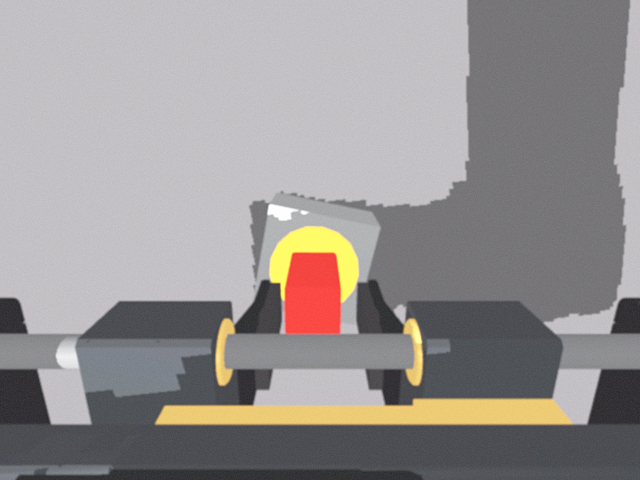

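>>> arm_command --motion '[[[0, 0, 0], [0, 0, 0], 1], [[0, 0, 0], [0, 0, 0], 1], [[0, 0, 0], [0, 0, 0], 1], [[0, 0, 0], [0, 0, 0], 1], [[0, 0, 0], [0, 0, 0], 1], [[0, 0, 0], [0, 0, 0], 1]]'

```text
time: 6.13
position: [0.4531, 0.0584, 0.062]
tool_rot: [-0.236, -3.133, 0.0]
ft_force: [-0.6, -0.9, -0.5]
grip_width: 0.274
```

>>> arm_command --motion '[[[0, 0, -5], [0, 0, 0], 1], [[0, 0, -15], [0, 0, 0], 1], [[0, 0, -20], [0, 0, 0], 1], [[0, 0, -20], [0, 0, 0], 1], [[0, 0, 0], [0, 0, 0], 1], [[0, 0, 0], [0, 0, 0], 1]]'

```text
time: 6.63
position: [0.454, 0.0592, 0.1232]
tool_rot: [0.236, 3.13, 0.003]
ft_force: [0.0, 0.6, -2.1]
grip_width: 0.276
```

```bash
python3 -c "
from h import *
s=ctrl.get_state();print(s['position'],s['tool_rot'],s['ft_force'],s['torque'],s['grip_width'])
im,d=optics.get_image('wrist');cv2.imwrite('pics/w4.png',im)
im,d=optics.get_image('scene');cv2.imwrite('pics/s4.png',cv2.resize(im[100:340,180:500],None,fx=2.4,fy=2.4))"
```

```text
[0.4540223  0.0591865  0.12321386] [2.35551797e-01 3.13024548e+00 2.90729884e-03] [ 0.01453437  0.56883471 -2.09230918] [-0.01940225  0.02831797 -0.06954785] 0.2756348295326375
```

View pics/s4.png

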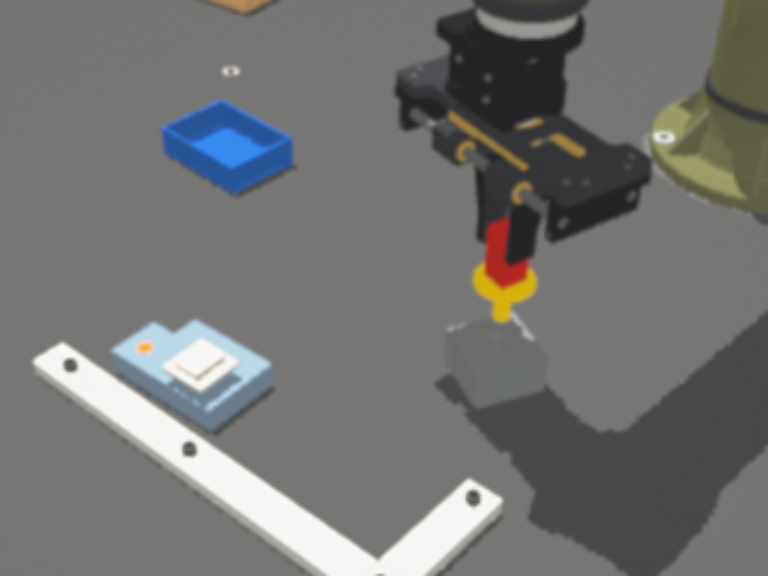

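View pics/w4.png

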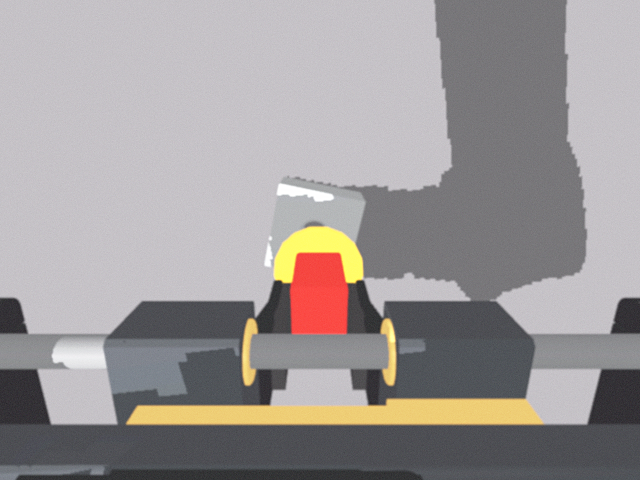

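>>> arm_command --motion '[[[-18.5, -17, 0], [0, 0, 0], 1], [[-18.5, -17, 0], [0, 0, 0], 1], [[-18.5, -17, 0], [0, 0, 0], 1], [[-18.5, -17, 0], [0, 0, 0], 1], [[-18.5, -17, 0], [0, 0, 0], 1], [[-18.5, -17, 0], [0, 0, 0], 1], [[-18.5, -17, 0], [0, 0, 0], 1], [[-18, -17, 0], [0, 0, 0], 1]]'

```text
time: 7.4
position: [0.5784, -0.0987, 0.1204]
tool_rot: [-0.236, -3.13, 0.0]
ft_force: [0.5, 0.3, -0.5]
grip_width: 0.271
```

>>> arm_command --motion '[[[0, 0, 0], [0, 0, 6.5], 1], [[0, 0, 0], [0, 0, 6.5], 1], [[0, 0, 0], [0, 0, 6.5], 1], [[0, 0, 0], [0, 0, 6.5], 1], [[0, 0, 0], [0, 0, 0], 1], [[0, 0, 0], [0, 0, 0], 1]]'

```text
time: 7.9
position: [0.5778, -0.0978, 0.1209]
tool_rot: [-0.929, -2.999, 0.001]
ft_force: [0.4, 0.2, -0.0]
grip_width: 0.271
```

```bash
cat > s.py <<'E'
from h import *
import sys
s=ctrl.get_state();Rm=R.from_rotvec(s['tool_rot']).as_matrix()
print('t',round(s['time'],2),s['position'].round(4),'F',s['ft_force'].round(2),'az',np.degrees(np.arctan2(Rm[1,1],Rm[0,1])).round(2),'z',Rm[:,2].round(4),'w',round(s['grip_width'],3))
if len(sys.argv)>3:
    t=np.array([float(a) for a in sys.argv[1:4]]);print('to go tool mm',(Rm.T@(t-s['position'])*1000).round(1))
E
python3 s.py .5795 -.0974 .064; python3 -c "
from h import *
im,d=optics.get_image('wrist');cv2.imwrite('pics/w5.png',im)
im,d=optics.get_image('top');cv2.imwrite('pics/t5.png',cv2.resize(im[130:330,200:440],None,fx=3,fy=3))"
```

```text
t 7.9 [ 0.5778 -0.0978  0.1209] F [ 0.36  0.17 -0.05] az 55.56 z [-2.1e-03 -4.0e-04 -1.0e+00] w 0.271
to go tool mm [-1.2  1.4 56.9]
```

View pics/w5.png

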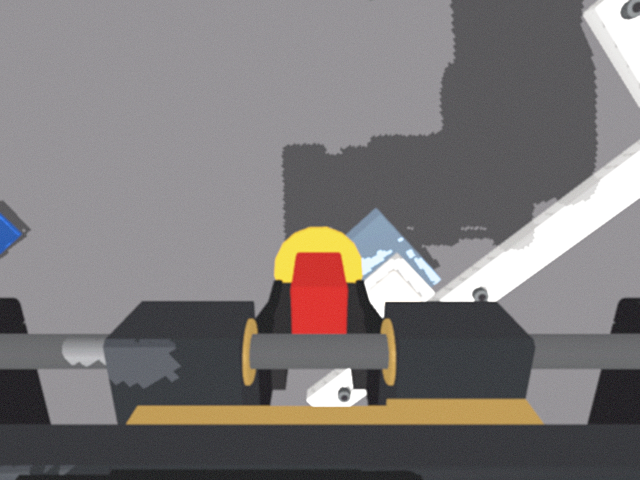

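View pics/t5.png

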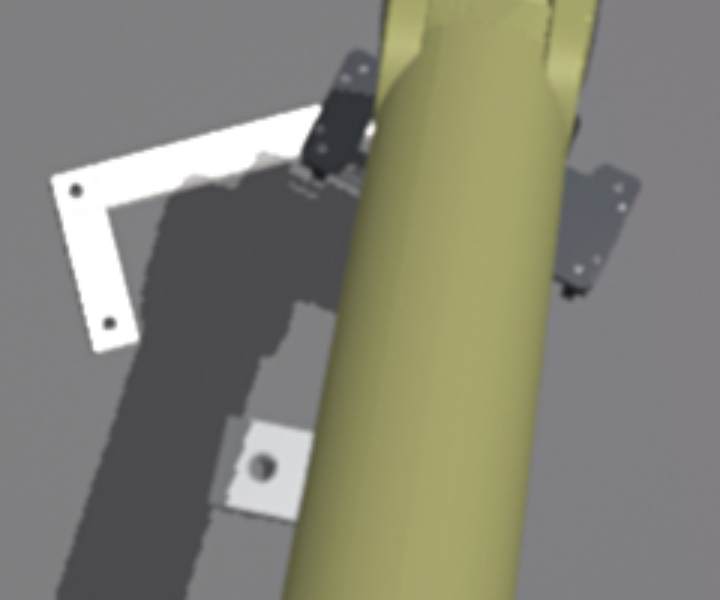

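>>> arm_command --motion '[[[0, 0, 20], [0, 0, 0], 1], [[0, 0, 20], [0, 0, 0], 1], [[0, 0, 10], [0, 0, 0], 1], [[0, 0, 6], [0, 0, 0], 1], [[0, 0, 0], [0, 0, 0], 1], [[0, 0, 0], [0, 0, 0], 1]]'

```text
time: 8.5
position: [0.5788, -0.0982, 0.0664]
tool_rot: [0.934, 2.999, -0.0]
ft_force: [0.1, -0.3, -1.1]
grip_width: 0.269
```

```bash
python3 s.py; python3 -c "
from h import *
im,d=optics.get_image('scene');cv2.imwrite('pics/s6.png',cv2.resize(im[150:340,180:430],None,fx=3,fy=3))"
```

```text
t 8.5 [ 0.5788 -0.0982  0.0664] F [ 0.11 -0.27 -1.1 ] az 55.4 z [ 3.e-04 -2.e-04 -1.e+00] w 0.269
```

View pics/s6.png

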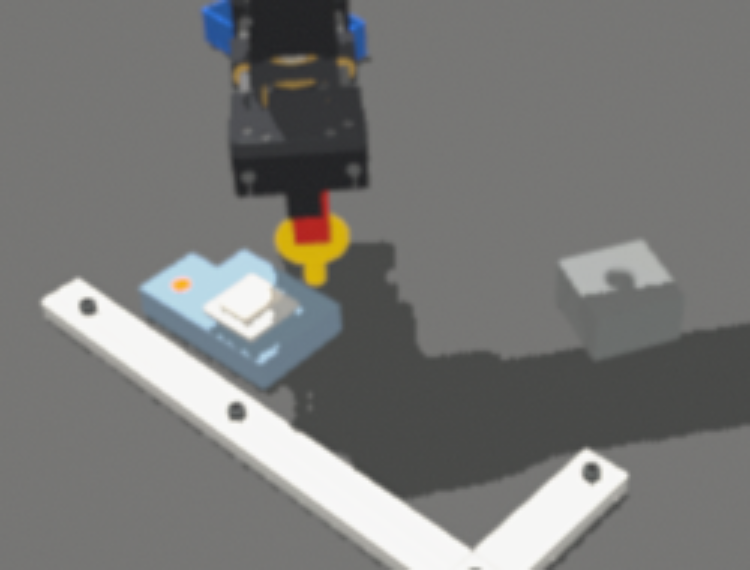

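>>> arm_command --motion '[[[-1.5, 1.33, 0], [0, 0, 0], 1], [[-1.5, 1.33, 0], [0, 0, 0], 1], [[-1.5, 1.33, 1], [0, 0, 0], 1], [[-1.5, 1.33, 1], [0, 0, 0], 1], [[0, 0, 0], [0, 0, 0], 1]]'

```text
time: 8.97
position: [0.5871, -0.0968, 0.0641]
tool_rot: [0.934, 2.999, 0.0]
ft_force: [-0.3, -0.5, 0.0]
grip_width: 0.271
```

>>> arm_command --motion '[[[-1.5, 1.33, 0], [0, 0, 0], 1], [[-1.5, 1.33, 0], [0, 0, 0], 1], [[0, 0, 0], [0, 0, 0], 1]]'

```text
time: 9.22
position: [0.591, -0.0964, 0.0641]
tool_rot: [0.934, 2.999, 0.0]
ft_force: [0.5, 0.4, -1.1]
grip_width: 0.269
```

>>> arm_command --motion '[[[-1.5, 1.33, 0], [0, 0, 0], 1], [[-1.5, 1.33, 0], [0, 0, 0], 1], [[0, 0, 0], [0, 0, 0], 1]]'

```text
time: 9.47
position: [0.5937, -0.0962, 0.0638]
tool_rot: [-0.934, -2.997, 0.001]
ft_force: [-2.8, -1.1, 1.0]
grip_width: 0.273
```

>>> arm_command --motion '[[[-1.5, 1.33, 0], [0, 0, 0], 1], [[-1.5, 1.33, 0], [0, 0, 0], 1], [[0, 0, 0], [0, 0, 0], 1]]'

```text
time: 9.72
position: [0.5989, -0.0953, 0.0638]
tool_rot: [0.934, 2.999, 0.0]
ft_force: [-1.8, 0.5, -1.9]
grip_width: 0.272
```

>>> arm_command --motion '[[[-1.5, 1.33, 0], [0, 0, 0], 1], [[-1.5, 1.33, 0], [0, 0, 0], 1], [[0, 0, 0], [0, 0, 0], 1]]'

```text
time: 9.97
position: [0.6031, -0.0948, 0.064]
tool_rot: [0.934, 2.999, 0.0]
ft_force: [-0.8, 0.3, -1.4]
grip_width: 0.269
```

>>> arm_command --motion '[[[-1.2, 1.07, 0], [0, 0, 0], 1], [[0, 0, 0], [0, 0, 0], 1]]'

```text
time: 10.13
position: [0.6044, -0.0948, 0.064]
tool_rot: [0.934, 2.999, 0.0]
ft_force: [-2.6, 0.1, -2.3]
grip_width: 0.27
```

>>> arm_command --motion '[[[-1.2, 1.07, 0], [0, 0, 0], 1], [[0, 0, 0], [0, 0, 0], 1]]'

```text
time: 10.3
position: [0.6059, -0.0946, 0.0641]
tool_rot: [0.935, 2.999, 0.0]
ft_force: [-1.6, -1.2, -2.3]
grip_width: 0.27
```

```bash
python3 s.py; python3 -c "
from h import *
im,d=optics.get_image('scene');cv2.imwrite('pics/s7.png',cv2.resize(im[150:340,180:430],None,fx=3,fy=3))"
```

```text
t 10.3 [ 0.6059 -0.0946  0.0641] F [-1.6  -1.21 -2.28] az 55.38 z [ 4.e-04 -0.e+00 -1.e+00] w 0.27
```

View pics/s7.png

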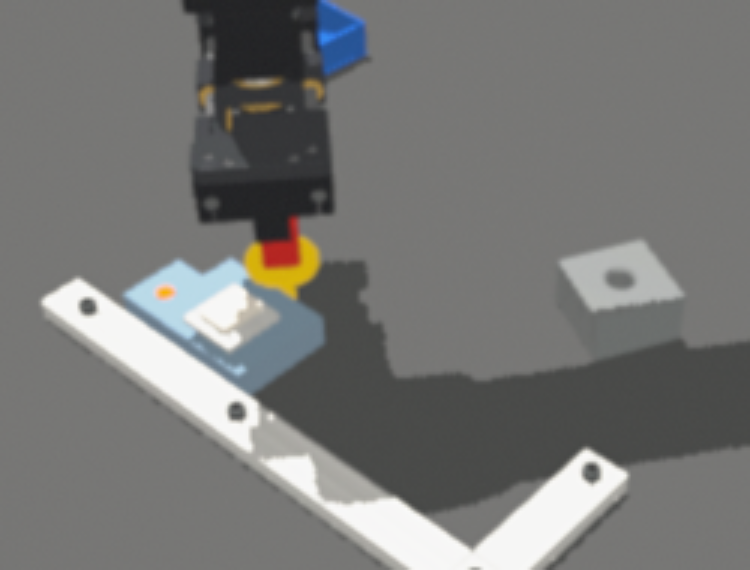

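>>> arm_command --motion '[[[-0.75, 0.67, 0], [0, 0, 0], 1], [[0, 0, 0], [0, 0, 0], 1], [[0, 0, 0], [0, 0, 0], 1]]'

```text
time: 10.6
position: [0.6067, -0.0945, 0.0641]
tool_rot: [0.935, 2.999, 0.0]
ft_force: [-1.8, -0.3, -1.5]
grip_width: 0.27
```

>>> arm_command --motion '[[[-0.75, 0.67, 0], [0, 0, 0], 1], [[0, 0, 0], [0, 0, 0], 1], [[0, 0, 0], [0, 0, 0], 1]]'

```text
time: 10.85
position: [0.6078, -0.0944, 0.0641]
tool_rot: [0.935, 2.999, 0.0]
ft_force: [-1.8, -0.7, -0.9]
grip_width: 0.27
```

>>> arm_command --motion '[[[-0.75, 0.67, 0], [0, 0, 0], 1], [[0, 0, 0], [0, 0, 0], 1], [[0, 0, 0], [0, 0, 0], 1]]'

```text
time: 11.1
position: [0.6087, -0.0943, 0.0641]
tool_rot: [0.935, 2.999, 0.0]
ft_force: [-1.9, -0.5, -1.0]
grip_width: 0.271
```

>>> arm_command --motion '[[[-0.75, 0.67, 0], [0, 0, 0], 1], [[0, 0, 0], [0, 0, 0], 1], [[0, 0, 0], [0, 0, 0], 1]]'

```text
time: 11.35
position: [0.6091, -0.0944, 0.064]
tool_rot: [-0.935, -2.998, 0.0]
ft_force: [-4.8, -0.3, 0.6]
grip_width: 0.267
```

>>> arm_command --motion '[[[-0.75, 0.67, 0], [0, 0, 0], 1], [[0, 0, 0], [0, 0, 0], 1], [[0, 0, 0], [0, 0, 0], 1]]'

```text
time: 11.6
position: [0.6094, -0.0945, 0.064]
tool_rot: [-0.935, -2.997, 0.001]
ft_force: [-6.3, -1.1, 1.1]
grip_width: 0.271
```

>>> arm_command --motion '[[[-0.75, 0.67, 0], [0, 0, 0], 1], [[0, 0, 0], [0, 0, 0], 1], [[0, 0, 0], [0, 0, 0], 1]]'

```text
time: 11.85
position: [0.6097, -0.0946, 0.064]
tool_rot: [-0.934, -2.995, 0.002]
ft_force: [-8.2, -1.4, 3.6]
grip_width: 0.271
```

```bash
python3 s.py; python3 -c "
from h import *
im,d=optics.get_image('wrist');cv2.imwrite('pics/w8.png',im)
im,d=optics.get_image('scene');cv2.imwrite('pics/s8.png',cv2.resize(im[210:310,180:330],None,fx=5,fy=5,interpolation=cv2.INTER_CUBIC))"
```

```text
t 11.85 [ 0.6097 -0.0946  0.064 ] F [-8.22 -1.37  3.57] az 55.35 z [-0.0039  0.     -1.    ] w 0.271
```

View pics/s8.png

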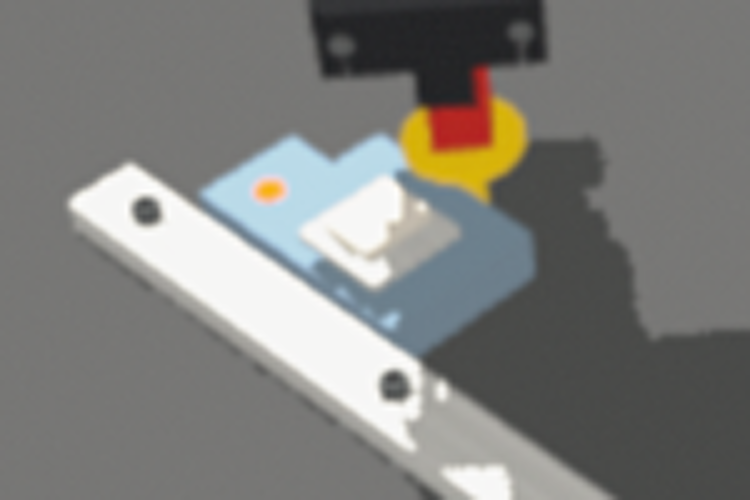

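View pics/w8.png

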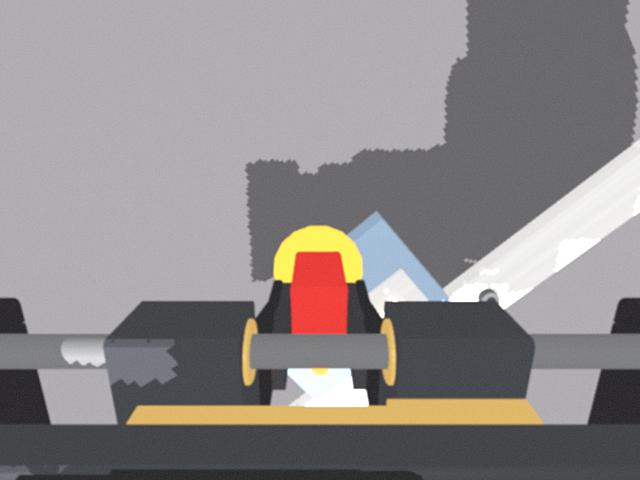

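```bash
cat > ov3.py <<'E'
from fit import *
import sys
def ov(pose,tip,fn,corner=(.6535,.1448,.128),roi=(180,200,340,310),Sx=5,name='scene'):
    im,_=optics.get_image(name)
    u0,v0,u1,v1=roi;o=cv2.resize(im[v0:v1,u0:u1],None,fx=Sx,fy=Sx,interpolation=cv2.INTER_CUBIC)
    def poly(P,col):
        q=((proj(name,P)-[u0,v0]+.5)*Sx-.5).round().astype(int);cv2.polylines(o,[q],True,col,1)
    L=np.array([(35,-55),(35,55),(-35,55),(-35,-31),(-11,-31),(-11,-55)])/1000.
    poly(place(pose,np.c_[L,np.full(6,.022)]),(0,0,255))
    T=np.array([(33,4),(33,46),(-9,46),(-9,4)])/1000.;poly(place(pose,np.c_[T,np.full(4,.038)]),(0,255,0))
    C=np.array([(0,-340),(0,0),(-100,0),(-100,30),(30,30),(30,-340)])/1000.;poly(place(corner,np.c_[C,np.full(6,.014)]),(255,0,255))
    t=np.linspace(0,6.28,40)
    for z,r in ((.035,.007),(.037,.024),(.022,.007)): poly(np.c_[tip[0]+r*np.cos(t),tip[1]+r*np.sin(t),0*t+z],(0,0,0))
    cv2.imwrite(fn,o)
if __name__=='__main__':
    ov([.6495,-.0989,.128],[.6084,-.0937],'pics/s9.png')
E
python3 ov3.py
```

```text
(no output)
```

View pics/s9.png

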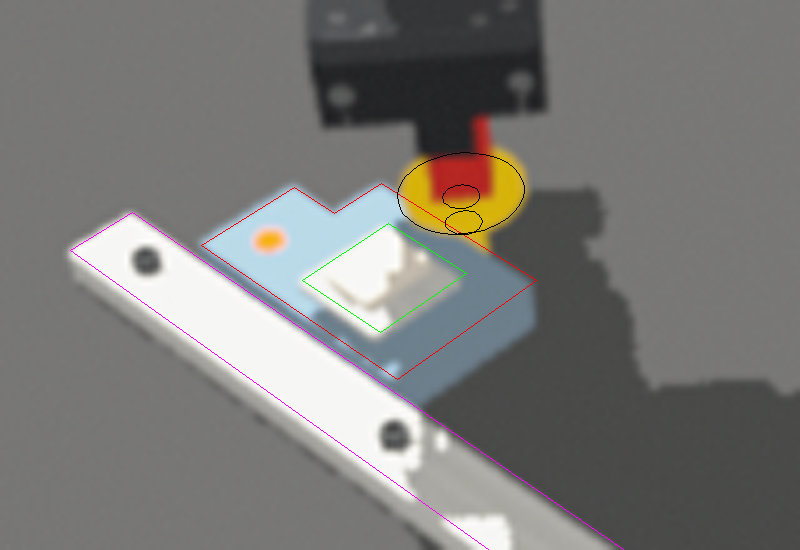

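>>> arm_command --motion '[[[4.5, -4, 0], [0, 0, 0], 1], [[4.5, -4, 0], [0, 0, 0], 1], [[-9.5, -10.6, 0], [0, 0, 0], 1], [[-9.5, -10.6, 0], [0, 0, 0], 1], [[-9.5, -10.6, 0], [0, 0, 0], 1], [[-9.6, -10.6, 0], [0, 0, 0], 1], [[0, 0, 0], [0, 0, 0], 1], [[0, 0, 0], [0, 0, 0], 1]]'

```text
time: 12.67
position: [0.6075, -0.1526, 0.0645]
tool_rot: [0.937, 2.996, 0.001]
ft_force: [-1.4, 0.2, -0.3]
grip_width: 0.269
```

>>> arm_command --motion '[[[-4.9, 4.4, 0], [0, 0, 0], 1], [[-4.9, 4.4, 0], [0, 0, 0], 1], [[-4.9, 4.4, 0], [0, 0, 0], 1], [[-3.2, 2.9, 0], [0, 0, 0], 1], [[0, 0, 0], [0, 0, 0], 1], [[0, 0, 0], [0, 0, 0], 1]]'

```text
time: 13.17
position: [0.6311, -0.1485, 0.0638]
tool_rot: [-0.934, -2.999, 0.0]
ft_force: [-0.1, -0.3, -1.3]
grip_width: 0.271
```

```bash
python3 s.py
python3 - <<'E'
from ov3 import *
s=ctrl.get_state();Rm=R.from_rotvec(s['tool_rot']).as_matrix();t=s['position']+Rm@[.0016,0,0]
ov([.6495,-.0989,.128],t,'pics/s10.png')
E
```

```text
t 13.17 [ 0.6311 -0.1485  0.0638] F [-0.08 -0.3  -1.3 ] az 55.42 z [-3.e-04 -2.e-04 -1.e+00] w 0.271
```

View pics/s10.png

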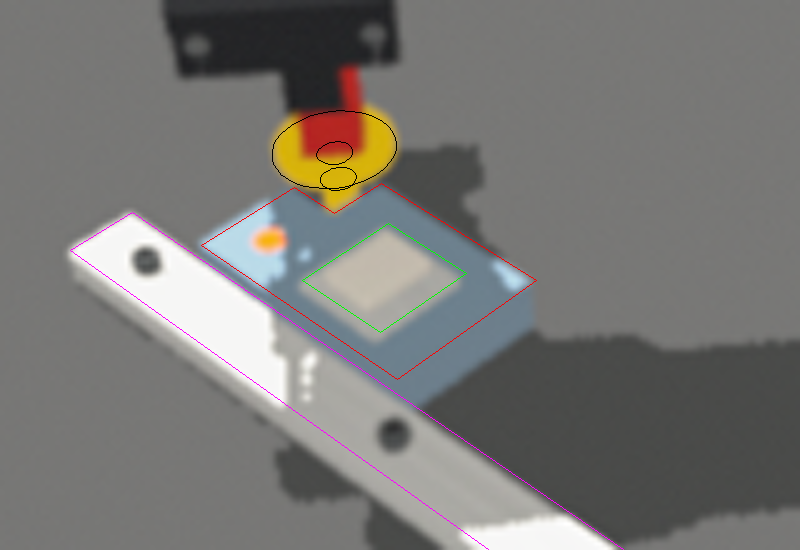

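>>> arm_command --motion '[[[-2.2, 2, 0], [0, 0, 0], 1], [[-2.2, 2, 0], [0, 0, 0], 1], [[0, 0, 0], [0, 0, 0], 1], [[0, 0, 0], [0, 0, 0], 1]]'

```text
time: 13.55
position: [0.6368, -0.1481, 0.0641]
tool_rot: [0.935, 2.999, 0.0]
ft_force: [0.3, -0.3, -1.3]
grip_width: 0.27
```

>>> arm_command --motion '[[[-1.5, 1.33, 0], [0, 0, 0], 1], [[0, 0, 0], [0, 0, 0], 1], [[0, 0, 0], [0, 0, 0], 1]]'

```text
time: 13.8
position: [0.6387, -0.1479, 0.064]
tool_rot: [-0.935, -2.999, -0.0]
ft_force: [0.4, 0.8, -0.9]
grip_width: 0.272
```

>>> arm_command --motion '[[[-1.1, 1, 0], [0, 0, 0], 1], [[0, 0, 0], [0, 0, 0], 1], [[0, 0, 0], [0, 0, 0], 1]]'

```text
time: 14.05
position: [0.6397, -0.1479, 0.064]
tool_rot: [-0.935, -2.998, 0.0]
ft_force: [-1.7, -0.7, -0.3]
grip_width: 0.274
```

>>> arm_command --motion '[[[-0.75, 0.67, 0], [0, 0, 0], 1], [[1.34, 1.49, 0], [0, 0, 0], 1], [[1.34, 1.49, 0], [0, 0, 0], 1], [[1.34, 1.49, 0], [0, 0, 0], 1], [[0, 0, 0], [0, 0, 0], 1]]'

```text
time: 14.47
position: [0.6398, -0.1417, 0.0638]
tool_rot: [-0.934, -2.999, 0.001]
ft_force: [-2.5, -1.8, -1.2]
grip_width: 0.269
```

>>> arm_command --motion '[[[0.67, 0.74, 0], [0, 0, 0], 1], [[0.67, 0.74, 0], [0, 0, 0], 1], [[0, 0, 0], [0, 0, 0], 1]]'

```text
time: 14.72
position: [0.6396, -0.1404, 0.0638]
tool_rot: [-0.935, -2.999, 0.002]
ft_force: [-3.9, -3.8, -2.0]
grip_width: 0.262
```

```bash
python3 s.py
```

```text
t 14.72 [ 0.6396 -0.1404  0.0638] F [-3.93 -3.81 -1.97] az 55.35 z [-8.0e-04 -1.2e-03 -1.0e+00] w 0.262
```

>>> arm_command --motion '[[[-0.9, 0.8, 0], [0, 0, 0], 1], [[1.34, 1.49, 0], [0, 0, 0], 1], [[1.34, 1.49, 0], [0, 0, 0], 1], [[1.34, 1.49, 0], [0, 0, 0], 1], [[1.34, 1.49, 0], [0, 0, 0], 1]]'

```text
time: 15.13
position: [0.6389, -0.1337, 0.0638]
tool_rot: [-0.937, -2.997, 0.005]
ft_force: [-5.0, -5.6, -1.5]
grip_width: 0.272
```

```bash
cat > q.py <<'E'
from h import *
s=ctrl.get_state();F=s['ft_force'];a=.128
n=np.array([np.cos(a),np.sin(a)]);t=np.array([-np.sin(a),np.cos(a)])
p=s['position'][:2]-[.6535,.1448]
print('t',round(s['time'],2),s['position'].round(4),'Fn %.1f Ft %.1f Fz %.1f'%(-F[:2]@n,-F[:2]@t,F[2]),'corner x %.4f y %.4f'%(p@n,p@t), 'notch home y -0.093', 'torque',s['torque'].round(2),'qd',np.abs(s['qd']).max().round(3))
E
python3 q.py
```

```text
t 15.13 [ 0.6389 -0.1337  0.0638] Fn 5.7 Ft 4.9 Fz -1.5 corner x -0.0500 y -0.2743 notch home y -0.093 torque [-1.64  1.27  0.06] qd 0.041
```

>>> arm_command --motion '[[[1.1, 2.7, 0], [0, 0, 0], 1], [[2, 2.23, 0], [0, 0, 0], 1], [[2, 2.23, 0], [0, 0, 0], 1], [[2, 2.23, 0], [0, 0, 0], 1], [[2, 2.23, 0], [0, 0, 0], 1], [[2, 2.23, 0], [0, 0, 0], 1]]'

```text
time: 15.63
position: [0.6369, -0.1171, 0.0638]
tool_rot: [-0.937, -2.996, 0.007]
ft_force: [-5.7, -6.9, 0.1]
grip_width: 0.271
```

```bash
python3 q.py
```

```text
t 15.63 [ 0.6369 -0.1171  0.0638] Fn 6.5 Ft 6.2 Fz 0.1 corner x -0.0499 y -0.2577 notch home y -0.093 torque [-2.08  1.7   0.03] qd 0.061
```

>>> arm_command --motion '[[[1.6, 2.6, 0], [0, 0, 0], 1], [[2, 2.23, 0], [0, 0, 0], 1], [[2, 2.23, 0], [0, 0, 0], 1], [[2, 2.23, 0], [0, 0, 0], 1], [[2, 2.23, 0], [0, 0, 0], 1], [[2, 2.23, 0], [0, 0, 0], 1], [[2, 2.23, 0], [0, 0, 0], 1]]'

```text
time: 16.22
position: [0.6345, -0.0969, 0.0638]
tool_rot: [-0.938, -2.996, 0.008]
ft_force: [-7.0, -7.7, 1.1]
grip_width: 0.271
```

```bash
python3 q.py
```

```text
t 16.22 [ 0.6345 -0.0969  0.0638] Fn 8.0 Ft 6.7 Fz 1.1 corner x -0.0497 y -0.2373 notch home y -0.093 torque [-2.37  1.86  0.08] qd 0.059
```

```bash
python3 - <<'E'
from ov3 import *
s=ctrl.get_state();a=.128;n=np.array([np.cos(a),np.sin(a)]);t=np.array([-np.sin(a),np.cos(a)])
tip=s['position'][:2]+[-.0013,.0009]
c=tip+.018*n+.038*t;print(c, (c-[.6535,.1448])@n,(c-[.6535,.1448])@t)
ov([c[0],c[1],a],tip,'pics/s11.png')
E
python3 q.py
```

```text
[ 0.64618159 -0.05600619] -0.03289160104025162 -0.1982292343292269
t 16.27 [ 0.6345 -0.0961  0.0638] Fn 7.8 Ft 8.2 Fz 0.9 corner x -0.0496 y -0.2365 notch home y -0.093 torque [-2.44  2.02  0.05] qd 0.011
```

View pics/s11.png

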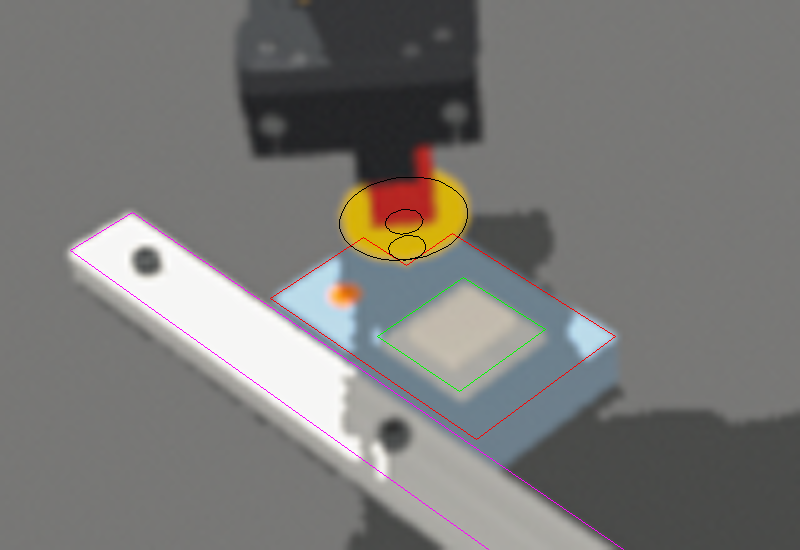

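>>> arm_command --motion '[[[2, 2.23, 0], [0, 0, 0], 1], [[2, 2.23, 0], [0, 0, 0], 1], [[2, 2.23, 0], [0, 0, 0], 1], [[2, 2.23, 0], [0, 0, 0], 1], [[2, 2.23, 0], [0, 0, 0], 1], [[2, 2.23, 0], [0, 0, 0], 1], [[2, 2.23, 0], [0, 0, 0], 1]]'

```text
time: 16.85
position: [0.6319, -0.0761, 0.0638]
tool_rot: [-0.938, -2.995, 0.009]
ft_force: [-6.2, -8.0, 1.7]
grip_width: 0.271
```

```bash
python3 q.py
```

```text
t 16.85 [ 0.6319 -0.0761  0.0638] Fn 7.2 Ft 7.1 Fz 1.7 corner x -0.0497 y -0.2163 notch home y -0.093 torque [-2.37  1.91  0.1 ] qd 0.06
```

>>> arm_command --motion '[[[1.7, 2.5, 0], [0, 0, 0], 1], [[2, 2.23, 0], [0, 0, 0], 1], [[2, 2.23, 0], [0, 0, 0], 1], [[2, 2.23, 0], [0, 0, 0], 1], [[2, 2.23, 0], [0, 0, 0], 1], [[2, 2.23, 0], [0, 0, 0], 1], [[2, 2.23, 0], [0, 0, 0], 1]]'

```text
time: 17.43
position: [0.6294, -0.0558, 0.0638]
tool_rot: [-0.938, -2.995, 0.01]
ft_force: [-7.4, -8.7, 1.6]
grip_width: 0.272
```

```bash
python3 q.py
```

```text
t 17.43 [ 0.6294 -0.0558  0.0638] Fn 8.4 Ft 7.6 Fz 1.6 corner x -0.0496 y -0.1959 notch home y -0.093 torque [-2.63  2.02  0.01] qd 0.062
```

>>> arm_command --motion '[[[2, 2.23, 0], [0, 0, 0], 1], [[2, 2.23, 0], [0, 0, 0], 1], [[2, 2.23, 0], [0, 0, 0], 1], [[2, 2.23, 0], [0, 0, 0], 1], [[2, 2.23, 0], [0, 0, 0], 1], [[2, 2.23, 0], [0, 0, 0], 1], [[2, 2.23, 0], [0, 0, 0], 1]]'

```text
time: 18.02
position: [0.6267, -0.0351, 0.0638]
tool_rot: [-0.938, -2.995, 0.01]
ft_force: [-7.0, -9.6, 1.3]
grip_width: 0.271
```

```bash
python3 q.py
```

```text
t 18.02 [ 0.6267 -0.0351  0.0638] Fn 8.1 Ft 8.6 Fz 1.3 corner x -0.0495 y -0.1750 notch home y -0.093 torque [-2.64  1.99  0.06] qd 0.062
```

>>> arm_command --motion '[[[2, 2.23, 0], [0, 0, 0], 1], [[2, 2.23, 0], [0, 0, 0], 1], [[2, 2.23, 0], [0, 0, 0], 1], [[2, 2.23, 0], [0, 0, 0], 1], [[2, 2.23, 0], [0, 0, 0], 1], [[2, 2.23, 0], [0, 0, 0], 1], [[2, 2.23, 0], [0, 0, 0], 1]]'

```text
time: 18.6
position: [0.6241, -0.0144, 0.0638]
tool_rot: [-0.938, -2.995, 0.01]
ft_force: [-6.5, -9.8, 1.8]
grip_width: 0.273
```

```bash
python3 q.py
python3 - <<'E'
from ov3 import *
s=ctrl.get_state();a=.128;n=np.array([np.cos(a),np.sin(a)]);t=np.array([-np.sin(a),np.cos(a)])
tip=s['position'][:2]+[-.0013,.0009]
c=tip+.018*n+.038*t;print(c, (c-[.6535,.1448])@n,(c-[.6535,.1448])@t)
ov([c[0],c[1],a],tip,'pics/s12.png',roi=(200,230,360,350))
E
```

```text
t 18.6 [ 0.6241 -0.0144  0.0638] Fn 7.7 Ft 8.9 Fz 1.8 corner x -0.0495 y -0.1541 notch home y -0.093 torque [-2.74  2.08  0.08] qd 0.063
[0.63577839 0.02650491] -0.0326770934158781 -0.11506516431032822
```

View pics/s12.png

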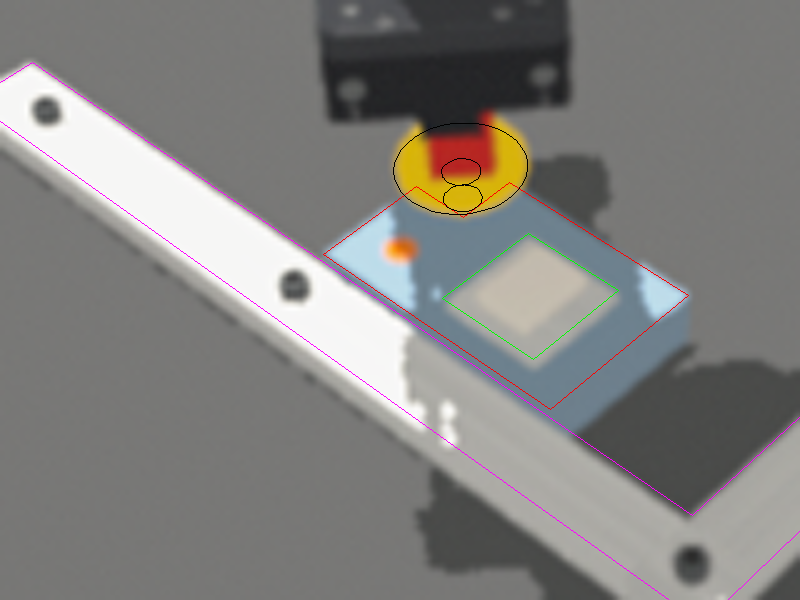

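>>> arm_command --motion '[[[1.8, 2.4, 0], [0, 0, 0], 1], [[2, 2.23, 0], [0, 0, 0], 1], [[2, 2.23, 0], [0, 0, 0], 1], [[2, 2.23, 0], [0, 0, 0], 1], [[2, 2.23, 0], [0, 0, 0], 1], [[2, 2.23, 0], [0, 0, 0], 1], [[2, 2.23, 0], [0, 0, 0], 1]]'

```text
time: 19.23
position: [0.6215, 0.006, 0.0638]
tool_rot: [-0.938, -2.994, 0.011]
ft_force: [-7.0, -10.9, 2.5]
grip_width: 0.269
```

```bash
python3 q.py
```

```text
t 19.23 [0.6215 0.006  0.0638] Fn 8.3 Ft 9.9 Fz 2.5 corner x -0.0494 y -0.1335 notch home y -0.093 torque [-2.9   2.19  0.03] qd 0.062
```

>>> arm_command --motion '[[[2, 2.23, 0], [0, 0, 0], 1], [[2, 2.23, 0], [0, 0, 0], 1], [[2, 2.23, 0], [0, 0, 0], 1], [[2, 2.23, 0], [0, 0, 0], 1], [[2, 2.23, 0], [0, 0, 0], 1], [[2, 2.23, 0], [0, 0, 0], 1]]'

```text
time: 19.73
position: [0.6193, 0.0238, 0.0638]
tool_rot: [-0.938, -2.994, 0.011]
ft_force: [-7.5, -10.3, 2.3]
grip_width: 0.27
```

```bash
python3 q.py
```

```text
t 19.73 [0.6193 0.0238 0.0638] Fn 8.8 Ft 9.3 Fz 2.3 corner x -0.0494 y -0.1156 notch home y -0.093 torque [-2.99  2.23  0.01] qd 0.063
```

>>> arm_command --motion '[[[1.34, 1.49, 0], [0, 0, 0], 1], [[1.34, 1.49, 0], [0, 0, 0], 1], [[1.34, 1.49, 0], [0, 0, 0], 1], [[1.34, 1.49, 0], [0, 0, 0], 1], [[1.34, 1.49, 0], [0, 0, 0], 1], [[1.34, 1.49, 0], [0, 0, 0], 1], [[1.34, 1.49, 0], [0, 0, 0], 1]]'

```text
time: 20.32
position: [0.6175, 0.0377, 0.0638]
tool_rot: [-0.938, -2.994, 0.011]
ft_force: [-6.7, -10.3, 3.9]
grip_width: 0.272
```

```bash
python3 q.py
```

```text
t 20.32 [0.6175 0.0377 0.0638] Fn 8.0 Ft 9.4 Fz 3.9 corner x -0.0494 y -0.1017 notch home y -0.093 torque [-2.98  2.11  0.04] qd 0.041
```

>>> arm_command --motion '[[[0.67, 0.74, 0], [0, 0, 0], 1], [[0.67, 0.74, 0], [0, 0, 0], 1], [[0.67, 0.74, 0], [0, 0, 0], 1]]'

```text
time: 20.57
position: [0.6172, 0.0406, 0.0638]
tool_rot: [-0.938, -2.994, 0.011]
ft_force: [-7.4, -10.3, 3.5]
grip_width: 0.269
```

>>> arm_command --motion '[[[0.67, 0.74, 0], [0, 0, 0], 1], [[0.67, 0.74, 0], [0, 0, 0], 1]]'

```text
time: 20.73
position: [0.6169, 0.0426, 0.0638]
tool_rot: [-0.938, -2.994, 0.011]
ft_force: [-7.8, -9.6, 3.2]
grip_width: 0.267
```

```bash
python3 q.py
```

```text
t 20.73 [0.6169 0.0426 0.0638] Fn 8.9 Ft 8.6 Fz 3.2 corner x -0.0494 y -0.0967 notch home y -0.093 torque [-3.01  2.19  0.04] qd 0.022
```

>>> arm_command --motion '[[[0.67, 0.74, 0], [0, 0, 0], 1], [[0.67, 0.74, 0], [0, 0, 0], 1], [[0, 0, 0], [0, 0, 0], 1]]'

```text
time: 20.98
position: [0.6166, 0.0448, 0.0638]
tool_rot: [-0.937, -2.994, 0.011]
ft_force: [-7.0, -10.7, 2.9]
grip_width: 0.271
```

>>> arm_command --motion '[[[0.67, 0.74, 0], [0, 0, 0], 1], [[0, 0, 0], [0, 0, 0], 1]]'

```text
time: 21.15
position: [0.6166, 0.0452, 0.0638]
tool_rot: [-0.938, -2.994, 0.012]
ft_force: [-7.4, -11.7, 4.1]
grip_width: 0.269
```

```bash
python3 q.py
```

```text
t 21.15 [0.6166 0.0452 0.0638] Fn 8.8 Ft 10.7 Fz 4.1 corner x -0.0493 y -0.0941 notch home y -0.093 torque [-3.14  2.13  0.08] qd 0.002
```

>>> arm_command --motion '[[[0.67, 0.74, 0], [0, 0, 0], 1], [[0, 0, 0], [0, 0, 0], 1], [[0, 0, 0], [0, 0, 0], 1]]'

```text
time: 21.4
position: [0.6165, 0.0453, 0.0638]
tool_rot: [-0.939, -2.995, 0.014]
ft_force: [-7.0, -12.1, 3.4]
grip_width: 0.273
```

```bash
python3 q.py
```

```text
t 21.4 [0.6165 0.0453 0.0638] Fn 8.5 Ft 11.1 Fz 3.4 corner x -0.0494 y -0.0939 notch home y -0.093 torque [-3.5   2.1   0.05] qd 0.001
```

>>> arm_command --motion '[[[0.34, 0.37, 0], [0, 0, 0], 1], [[0, 0, 0], [0, 0, 0], 1], [[0, 0, 0], [0, 0, 0], 1]]'

```text
time: 21.65
position: [0.6164, 0.0454, 0.0638]
tool_rot: [-0.939, -2.995, 0.014]
ft_force: [-7.3, -12.9, 3.1]
grip_width: 0.273
```

```bash
python3 q.py
```

```text
t 21.65 [0.6164 0.0454 0.0638] Fn 8.9 Ft 11.9 Fz 3.1 corner x -0.0494 y -0.0938 notch home y -0.093 torque [-3.61  2.11 -0.04] qd 0.001
```

>>> arm_command --motion '[[[0.6, 0.67, 0], [0, 0, 0], 1], [[0, 0, 0], [0, 0, 0], 1], [[0, 0, 0], [0, 0, 0], 1], [[0, 0, 0], [0, 0, 0], 1], [[0, 0, 0], [0, 0, 0], 1], [[0, 0, 0], [0, 0, 0], 1], [[0, 0, 0], [0, 0, 0], 1], [[0, 0, 0], [0, 0, 0], 1]]'

```text
time: 22.32
position: [0.6164, 0.0456, 0.0638]
tool_rot: [-0.94, -2.995, 0.016]
ft_force: [-6.6, -13.8, 3.7]
grip_width: 0.271
```

```bash
python3 q.py
python3 - <<'E'
from ov3 import *
s=ctrl.get_state();a=.128;n=np.array([np.cos(a),np.sin(a)]);t=np.array([-np.sin(a),np.cos(a)])
c=np.array([.6535,.1448])-.035*n-.055*t
ov([c[0],c[1],a],c-.018*n-.038*t,'pics/s13.png',roi=(250,230,410,350))
E
```

```text
t 22.32 [0.6164 0.0456 0.0638] Fn 8.3 Ft 12.8 Fz 3.7 corner x -0.0495 y -0.0937 notch home y -0.093 torque [-3.91  2.09  0.04] qd 0.002
```

View pics/s13.png

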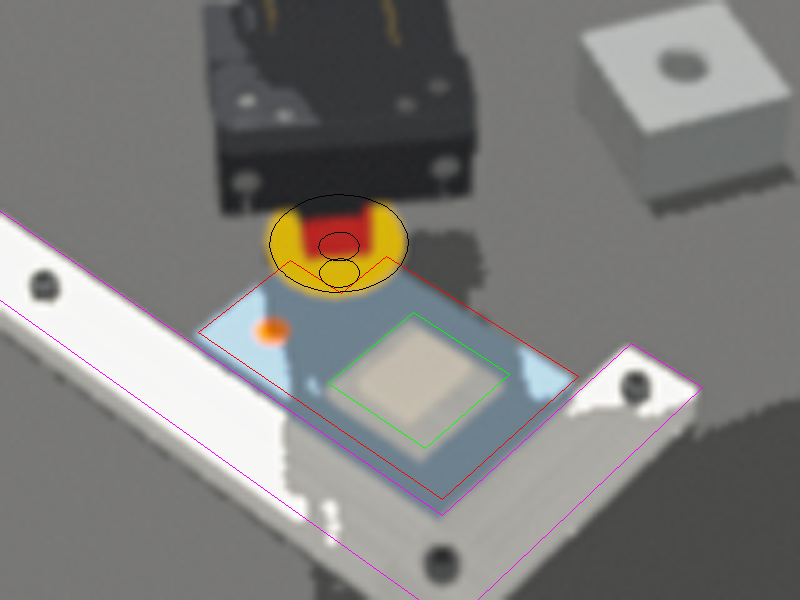

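>>> arm_command --motion '[[[0.6, 0.67, 0], [0, 0, 0], 1], [[0, 0, 0], [0, 0, 0], 1], [[0, 0, 0], [0, 0, 0], 1], [[0, 0, 0], [0, 0, 0], 1], [[0, 0, 0], [0, 0, 0], 1], [[0, 0, 0], [0, 0, 0], 1]]'

```text
time: 22.87
position: [0.6163, 0.0457, 0.0638]
tool_rot: [-0.941, -2.995, 0.017]
ft_force: [-7.1, -14.6, 3.6]
grip_width: 0.267
```

```bash
python3 q.py
```

```text
t 22.87 [0.6163 0.0457 0.0638] Fn 8.9 Ft 13.6 Fz 3.6 corner x -0.0495 y -0.0935 notch home y -0.093 torque [-4.17  2.06  0.02] qd 0.002
```

>>> arm_command --motion '[[[-0.5, -3.6, 0], [0, 0, 0], 1], [[-0.5, -3.6, 0], [0, 0, 0], 1], [[-0.5, -3.6, 0], [0, 0, 0], 1], [[-0.5, -3.6, 0], [0, 0, 0], 1], [[0, -9, 0], [0, 0, 0], 1], [[0, -9, 0], [0, 0, 0], 1], [[0, 0, 0], [0, 0, 0], 1]]'

```text
time: 23.45
position: [0.601, 0.0247, 0.0643]
tool_rot: [-0.937, -2.998, -0.0]
ft_force: [0.1, -1.2, -1.4]
grip_width: 0.271
```

>>> arm_command --motion '[[[0, 0, -20], [0, 0, 0], 1], [[0, 0, -20], [0, 0, 0], 1], [[0, 0, -20], [0, 0, 0], 1], [[0, 0, 0], [0, 0, 0], 1], [[0, 0, 0], [0, 0, 0], 1]]'

```text
time: 23.87
position: [0.6029, 0.0269, 0.1252]
tool_rot: [0.934, 2.997, 0.004]
ft_force: [-0.4, 1.0, -2.5]
grip_width: 0.269
```

```bash
python3 s.py .454 .0592 .1232
python3 - <<'E'
from ov3 import *
im,_=optics.get_image('wrist');cv2.imwrite('pics/w14.png',im)
a=.128;n=np.array([np.cos(a),np.sin(a)]);t=np.array([-np.sin(a),np.cos(a)])
c=np.array([.6535,.1448])-.035*n-.055*t
ov([c[0],c[1],a],c-.018*n-.038*t,'pics/s14.png',roi=(250,190,410,350),Sx=4)
E
```

```text
t 23.87 [0.6029 0.0269 0.1252] F [-0.39  0.97 -2.49] az 55.4 z [ 0.0028  0.0016 -1.    ] w 0.269
to go tool mm [140.9 -58.    1.7]
```

View pics/w14.png

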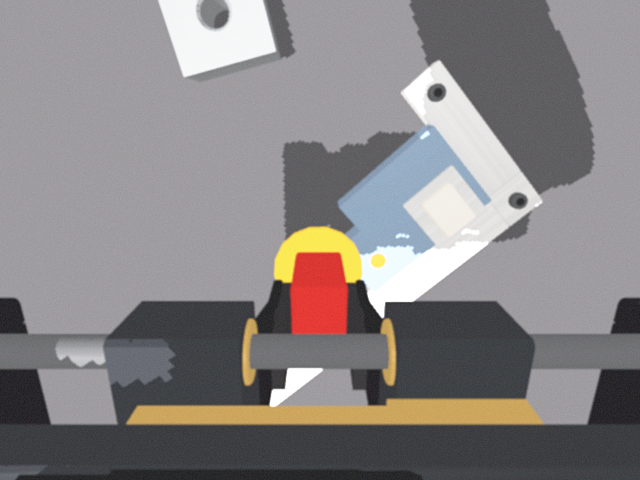

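View pics/s14.png

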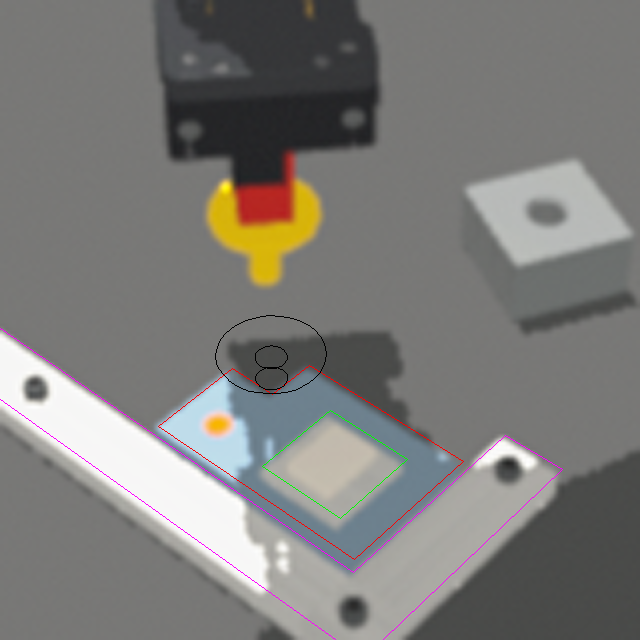

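>>> arm_command --motion '[[[17.6, -7.25, 0], [0, 0, 0], 1], [[17.6, -7.25, 0], [0, 0, 0], 1], [[17.6, -7.25, 0], [0, 0, 0], 1], [[17.6, -7.25, 0], [0, 0, 0], 1], [[17.6, -7.25, 0], [0, 0, 0], 1], [[17.6, -7.25, 0], [0, 0, 0], 1], [[17.6, -7.25, 0], [0, 0, 0], 1], [[17.6, -7.25, 0], [0, 0, 0], 1]]'

```text
time: 24.63
position: [0.4512, 0.0587, 0.1227]
tool_rot: [-0.934, -2.998, 0.002]
ft_force: [-0.0, 0.8, -0.3]
grip_width: 0.27
```

>>> arm_command --motion '[[[0, 0, 0], [0, 0, -6.5], 1], [[0, 0, 0], [0, 0, -6.5], 1], [[0, 0, 0], [0, 0, -6.5], 1], [[0, 0, 0], [0, 0, -6.5], 1], [[0, 0, 0], [0, 0, 0], 1], [[0, 0, 0], [0, 0, 0], 1]]'

```text
time: 25.13
position: [0.4525, 0.0586, 0.1232]
tool_rot: [-0.241, -3.131, 0.001]
ft_force: [0.4, -0.5, -1.1]
grip_width: 0.272
```

```bash
python3 s.py .4531 .0584 .062
python3 - <<'E'
from h import *
im,_=optics.get_image('wrist');cv2.imwrite('pics/w15.png',im)
im,_=optics.get_image('scene');cv2.imwrite('pics/s15.png',cv2.resize(im[150:290,320:470],None,fx=4.5,fy=4.2,interpolation=cv2.INTER_CUBIC))
E
```

```text
t 25.13 [0.4525 0.0586 0.1232] F [ 0.42 -0.54 -1.14] az 81.2 z [-1.5e-03 -5.0e-04 -1.0e+00] w 0.272
to go tool mm [-0.7 -0.  61.2]
```

View pics/w15.png

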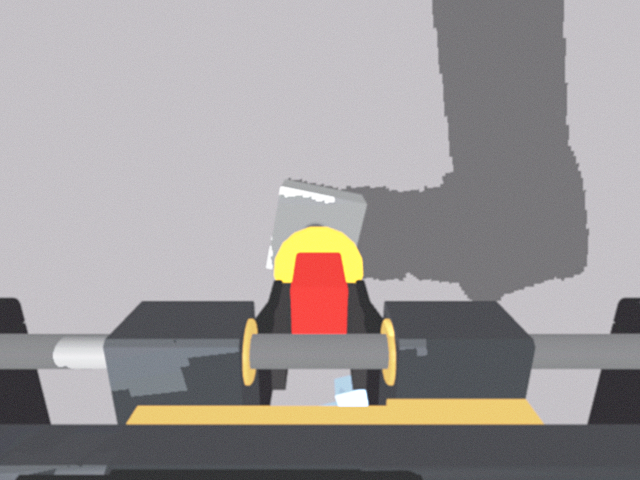

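View pics/s15.png

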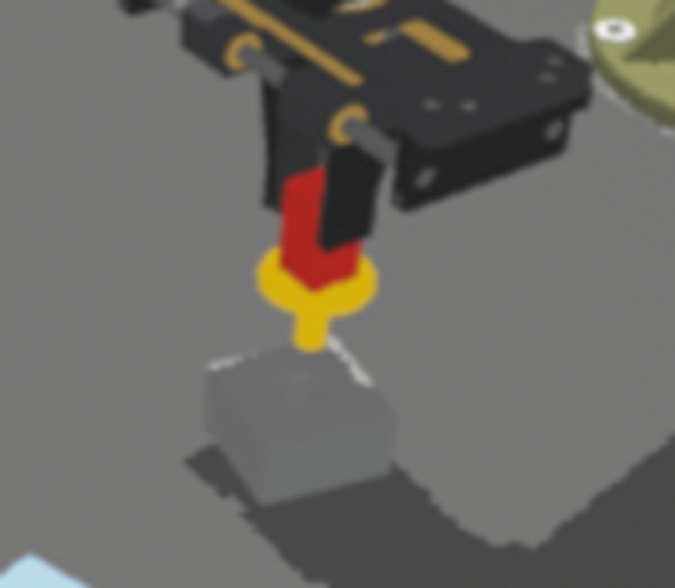

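>>> arm_command --motion '[[[-0.7, 0, 10], [0, 0, 0], 1], [[0, 0, 8], [0, 0, 0], 1], [[0, 0, 6], [0, 0, 0], 1], [[0, 0, 0], [0, 0, 0], 1], [[0, 0, 0], [0, 0, 0], 1], [[0, 0, 0], [0, 0, 0], 1]]'

```text
time: 25.73
position: [0.4539, 0.0584, 0.1]
tool_rot: [-0.237, -3.133, 0.0]
ft_force: [-1.1, 0.2, -1.2]
grip_width: 0.27
```

```bash
python3 s.py .4531 .0584 .062
```

```text
t 25.73 [0.4539 0.0584 0.1   ] F [-1.12  0.18 -1.21] az 81.36 z [-0.e+00 -2.e-04 -1.e+00] w 0.27
to go tool mm [ 0.8 -0.1 38. ]
```

>>> arm_command --motion '[[[0.8, 0, 3], [0, 0, 0], 1], [[0, 0, 3], [0, 0, 0], 1], [[0, 0, 3], [0, 0, 0], 1], [[0, 0, 3], [0, 0, 0], 1], [[0, 0, 0], [0, 0, 0], 1]]'

```text
time: 26.15
position: [0.4527, 0.0585, 0.0874]
tool_rot: [-0.236, -3.132, 0.001]
ft_force: [0.7, -0.5, -1.0]
grip_width: 0.271
```

```bash
python3 s.py .4531 .0584 .062
```

```text
t 26.15 [0.4527 0.0585 0.0874] F [ 0.67 -0.5  -1.01] az 81.38 z [-8.e-04 -3.e-04 -1.e+00] w 0.271
to go tool mm [-0.5 -0.  25.4]
```

Tip is about 8 mm into the hole with no contact force, so I'm continuing down.

>>> arm_command --motion '[[[-0.4, 0, 4], [0, 0, 0], 1], [[0, 0, 4], [0, 0, 0], 1], [[0, 0, 4], [0, 0, 0], 1], [[0, 0, 4], [0, 0, 0], 1], [[0, 0, 4], [0, 0, 0], 1], [[0, 0, 0], [0, 0, 0], 1]]'

```text
time: 26.65
position: [0.4529, 0.0584, 0.0671]
tool_rot: [-0.236, -3.132, 0.001]
ft_force: [0.1, -1.9, -0.8]
grip_width: 0.272
```

>>> arm_command --motion '[[[0, 0, 2], [0, 0, 0], 1], [[0, 0, 2], [0, 0, 0], 1], [[0, 0, 0], [0, 0, 0], 1], [[0, 0, 0], [0, 0, 0], 1]]'

```text
time: 26.98
position: [0.4534, 0.0584, 0.0639]
tool_rot: [-0.236, -3.133, 0.0]
ft_force: [-0.3, -1.7, -1.6]
grip_width: 0.269
```

```bash
python3 s.py .4531 .0584 .062
```

```text
t 26.98 [0.4534 0.0584 0.0639] F [-0.31 -1.75 -1.58] az 81.37 z [-2.e-04 -2.e-04 -1.e+00] w 0.269
to go tool mm [ 0.3 -0.   1.9]
```

>>> arm_command --motion '[[[0, 0, 2], [0, 0, 0], 1], [[0, 0, 0], [0, 0, 0], 1], [[0, 0, 0], [0, 0, 0], 0.4], [[0, 0, 0], [0, 0, 0], 0.2], [[0, 0, 0], [0, 0, 0], 0], [[0, 0, 0], [0, 0, 0], 0], [[0, 0, 0], [0, 0, 0], 0], [[0, 0, 0], [0, 0, 0], 0]]'

```text
time: 27.65
position: [0.4536, 0.0588, 0.0622]
tool_rot: [0.236, 3.132, 0.001]
ft_force: [-0.6, 0.4, -0.7]
grip_width: 0.639
```

>>> arm_command --motion '[[[0, 0, 0], [0, 0, 0], 0], [[0, 0, 0], [0, 0, 0], 0], [[0, 0, 0], [0, 0, 0], 0]]'

```text
time: 27.9
position: [0.4535, 0.0586, 0.0621]
tool_rot: [0.236, 3.133, 0.0]
ft_force: [-0.2, 0.1, -0.1]
grip_width: 0.87
```

Released. Now lifting straight up and clear.

>>> arm_command --motion '[[[0, 0, -15], [0, 0, 0], 0], [[0, 0, -20], [0, 0, 0], 0], [[0, 0, -25], [0, 0, 0], 0], [[0, 0, -30], [0, 0, 0], 0], [[0, 0, -30], [0, 0, 0], 0], [[0, 0, 0], [0, 0, 0], 0], [[0, 0, 0], [0, 0, 0], 0]]'

```text
time: 28.48
position: [0.4547, 0.0589, 0.1837]
tool_rot: [0.236, 3.129, 0.004]
ft_force: [0.5, 0.2, 0.0]
grip_width: 1.001
```

```bash
python3 s.py
python3 - <<'E'
from ov3 import *
im,_=optics.get_image('wrist');cv2.imwrite('pics/w16.png',im)
a=.128;n=np.array([np.cos(a),np.sin(a)]);t=np.array([-np.sin(a),np.cos(a)])
c=np.array([.6535,.1448])-.035*n-.055*t
ov([c[0],c[1],a],[.4515,.0578],'pics/s16.png',roi=(250,190,420,350),Sx=4)
E
```

```text
t 28.48 [0.4547 0.0589 0.1837] F [0.48 0.22 0.03] az 81.38 z [ 0.0035  0.0021 -1.    ] w 1.001
```

View pics/s16.png

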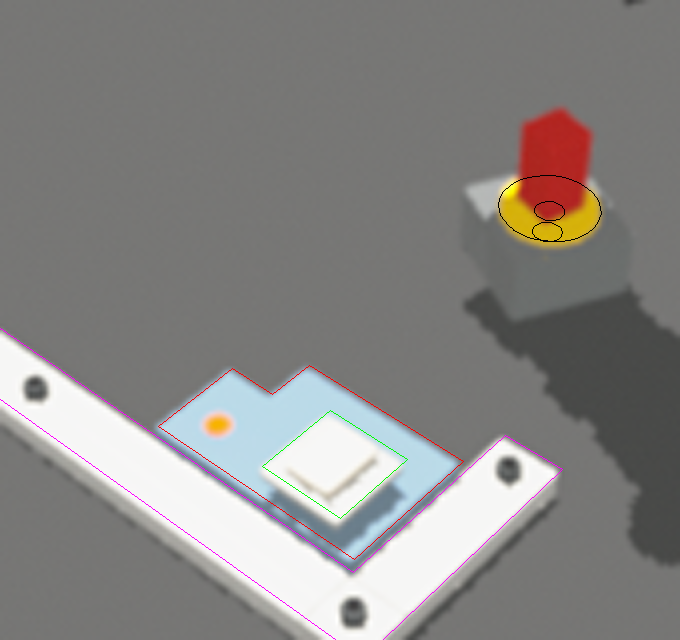

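View pics/w16.png

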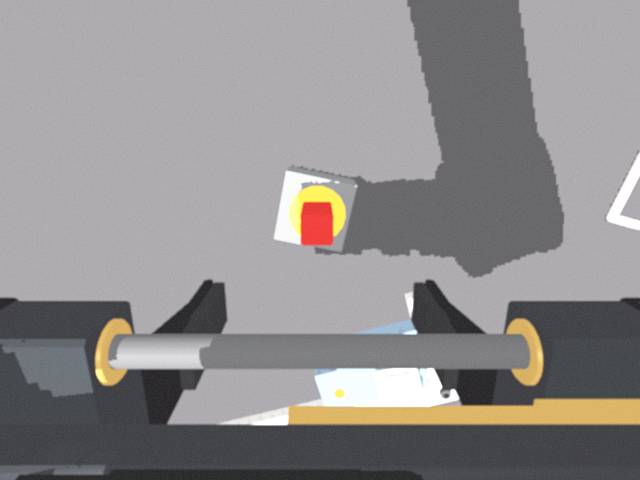

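Run:
```python
from fit import *
im,_=optics.get_image('scene');roi=(260,240,400,350);u0,v0,u1,v1=roi
hsv=cv2.cvtColor(im,cv2.COLOR_BGR2HSV)[v0:v1,u0:u1]
blue=((hsv[...,0]>90)&(hsv[...,0]<120)&(hsv[...,1]>35)).astype(np.uint8)
k,l,st,_=cv2.connectedComponentsWithStats(cv2.morphologyEx(blue,cv2.MORPH_CLOSE,np.ones((15,15))))
m=(l==1+np.argmax(st[1:,4])).astype(float)
top=[P.copy() for P in CARR[:2]]
for P in top: P[:,2]=np.where(P[:,2]<.01,.014,.022)
p,f=fit([('scene',m,roi,1.)],top,[.612,.085,.128]);a=.128
n=np.array([np.cos(a),np.sin(a)]);t=np.array([-np.sin(a),np.cos(a)]);d=p[:2]-[.6535,.1448]
print(p.round(4),f,m.sum(),'corner',d@n,d@t,p[2]-a)
s=ctrl.get_state();print(s['time'],s['ft_force'])
ctrl.close_job()
```

```text
[0.6266 0.0844 0.1248] 472.7417762399077 1679.0 corner -0.034363572257262706 -0.056425276109534135 -0.0032229605945426343
28.6333 [ 0.253355    0.46072905 -0.56750541]
the job is handed in; nothing more can be done
```

The push stick pressed the carrier square against the fence, fed it home against the stop, and is back in its stand. I handed the job in at about 28.6 s, with no verdict reported.

- **Squaring:** I pressed the carrier's −x side with the stick up to about 8 N. The scene picture then showed it flush along the fence.
- **Feeding:** With the stick tip in the notch, I fed it along the fence at a measured 6–9 N towards the fence. The pictures taken on the way showed it square.
- **Pressing home:** I held it for about 1 s at roughly 8–9 N towards the fence. The push towards the stop was 12–13.6 N, a little over the 12 N asked. These are the stick's forces. The 20 N limit applies to fence and stop, which I could not measure, but the stick never pushed harder than this.
- **Stick returned:** It went back into the stand with under 2 N of contact force and was released. The last pictures show it upright with its guard down.

**Last checks:**
- An outline fit from the scene camera put the carrier at x −34.4 mm, y −56.4 mm in the corner frame, 0.003 rad from square.
- That fit is rough, with a large residual, because the fence and tray hide part of the outline. Its y value is 1.4 mm off home, within the 2 mm limit but near it.
- In the overlay picture the carrier sits on the predicted home outline with no gap to the stop, and the feed stopped dead under rising force. I take it as fully home.
- I did not measure the bystanders again at the end; the arm never went near them.

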